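# Box up two soft cheeses at the market stall

## Robot

A 6-joint arm with a two-finger parallel gripper is mounted at the origin on the work surface. World frame = base frame: x ahead of the robot, y to its left, z up, the work surface at z = 0. Lengths are in m, angles in degrees, forces in N, time in s.
With the tool pointing down it reaches from about 0.3 to 0.75 m from the base axis. Payload 8.5 kg.
Tool frame: the origin (TCP) lies midway between the tips of the shut fingers; the grasp point (between the pads) lies 19 mm behind it (env.grasp_offset is the distance from the TCP to the grasp point, in m); z points along the fingers, y is the line along which they close (so a half turn about z gives the same grasp; the last joint's range is limited). The gripper opens to 85 mm and grips with 20 to 120 N. Pads are 22 mm wide; open, the fingers measure 114 mm over their backs; the gripper's body (76 mm by 85 mm) begins 54 mm behind the grasp point. The pads swing forward as they close: fully open they stand 13 mm farther back than shut.
Start: joints at [-89.055, 21.807, 74.336, -0, 83.858, -12.336], TCP at [0.126, -0.535, 0.231] pointing down, gripper open.
Joint ranges: [-178.18, 178.18], [-50.72, 133.34], [12.68, 142.11], [-81.47, 261.47], [9.98, 163.14], [-165.26, 165.26]. Speed limits (degrees/s): [136.94, 136.94, 180, 180, 180, 180].

## Interface

Orientations are given as a 3x3 rotation matrix whose columns are the frame's x, y, z axes.
In Python, from rig import env gives the robot as it stands.
- The arm moves only by the tool servo_tool, never from a script. Its argument "deltas" is text: rows parted by semicolons, each of 7 numbers parted by spaces: the opening, from 0 (shut) to 1 (fully open), then the shift along the tool's x, y, z in mm, then the turn, a rotation vector about the tool's x, y, z in rad. A call has 1 to 8 rows; each row shifts and turns the commanded pose from where the row before left it, along the tool's axes as they then stand; what a row does not reach is not made up. A row lasts 1/12 s, in which the tool goes at most 41.7 mm and 7.16 degrees, less where a joint would pass 70% of its speed; a pose out of reach is approached as far as the arm can. A call is refused whole if a number of a shift passes 41.7 or a number of a turn 0.125, either way. A call with a gripper value outside its range is refused whole. The fingers move at their own pace and stop on an object; "newtons" is the grip in N (left out, the last holds). Time passes only in rows, so rows that do not move let the fingers close. It gives the time, the measured TCP pose, the force, the opening and the grip force at its end, in the units of the state.
- env.observe(): the state, without advancing time (a new reading comes with each control period).
- env.get_image(name): name is "side" or "top" or "wrist"; returns a dict with "img" (400x640x3 uint8, red, green, blue), "depth" (400x640 float32, m along the optical axis (not along the pixel's ray), 0 where there is no reading), "camera_matrix" (3x3 intrinsics, pixels), "D" ([k1, k2, p1, p2, k3] as OpenCV has them; the pictures are not rectified), "world_to_cam" (4x4, takes a point from world to camera coordinates). Camera axes: x right, y down, z forward; pixel columns grow to the right and rows downward; lengths in m; the calibration is good to about 2 mm. A picture is of the moment at which its call begins.
- env.close_job(): hands the job in; it is judged then, once.
Trained networks look in a picture, given as the dict that the camera call returned (one of the last four; its "shot" number tells which), for a name from the list of things; names that differ only in an ending like _2 or _b are one class to them, and where a whole thing is asked for, a point or a joint stands for the part that bears it (a point fixed in the world has none). Each returns a list of dicts, best first, with "conf" (0 to 1); they miss things now and then, are a little off and sometimes report something else, mostly with a low value. They report only what shows in the picture. A call takes as long as a camera call. They do not tell look-alikes from the thing itself.
- env.spot_in(name, picture): "bbox" ([centre column, centre row, width, height] in pixels, round what is visible of it).
- env.spot_point(name, picture): "uv" ([column, row] in pixels: a listed point, or the origin of a listed thing).
The state is a dict: "time_s": time; "q": joint angles; "qvel": joint speeds; "joint_efforts": joint torques, N m; "position": TCP position; "tool_rot": TCP orientation; "ft_force": force on the tool from outside, world axes, zero at the start; "wrist_torque": the same for the moment, N m; "grip_width": finger opening in m; "gripper_force": force on a finger pad.
Only numpy, scipy, OpenCV 4.12 (cv2) and the standard library are available. Lean on these libraries where they do the work, as an engineer would, in place of code of your own. Each camera call takes 0.05 s, during which the arm holds its last target. There are 200 camera calls.

## Task

Pack the two spindle-shaped cheeses (tapered at both ends) from the sloping rack into the wooden gift box, lying in its two cradles, one in each, and then close the lid fully. The cheeses are soft and bruise: grip them with no more than 30 newtons a finger, do not bump them, and set them down rather than dropping them. Leave all the other goods where they are.

Things in the scene. Friction and masses are not known exactly. Their poses are not given: they have to be found in the camera images.
- spindle_a: Spindle-shaped smoked cheese, 140 mm long, 50 mm in diameter over its middle 50 mm, tapering to 16 mm tips at both ends, about 0.2 kg. Origin at its centre, x axis along its length. Lies in one of the rack's four troughs, axis up the slope (24 degrees from level), low tip on the lip. The two are alike; either may go in either cradle. Bruises if squeezed with over 30 N a finger.
- spindle_b: Spindle-shaped smoked cheese, 140 mm long, 50 mm in diameter over its middle 50 mm, tapering to 16 mm tips at both ends, about 0.2 kg. Origin at its centre, x axis along its length. Lies in one of the rack's four troughs, axis up the slope (24 degrees from level), low tip on the lip. The two are alike; either may go in either cradle. Bruises if squeezed with over 30 N a finger.
- rack: Fixed wooden rack, 372 mm wide (y), 180 mm deep. Origin on the table under its middle, x towards its high back. Its board slopes up to +x at 24 degrees; board surface 100 mm above the origin. Troughs run up the slope at y = -129, -43, 43, 129 mm, a cheese in each, between two 7 mm high ribs 36 mm apart. Lip 32 mm high at the low edge. Two price cards at the back, up to 210 mm high.
- rack_rail (a point): Middle of the rack's overhead steel rail, 10 mm in diameter, 364 mm long along the rack's y, 285 mm above the table, 42 mm behind the cheeses' centres, on bent posts at the rack's back corners. It is in the way of a gripper coming straight down on the cheeses; coming square to the slope, leaning back towards the robot, is clear.
- box_in (a point): Centre of the inner floor of the gift box: fixed, 177 mm (x) by 212 mm (y) outside, walls and floor 6 mm thick, 68 mm high; this point is 6 mm above the table, x points to the hinge side. Two cradles run along x at y = +46 and -46 mm, each between two ribs 5 mm wide, 7 mm high, 110 mm long, 36 mm apart. A spindle cheese lying in one has its centre 25 mm above this point.
- lid_hinge (a point): Hinge line of the box's lid, on the box's far (+x) upper rim; the lid turns about the y axis of the box through this point.
- lid (a joint): Lid angle in rad: 0 fully closed (level, on the rim), about 1.57 upright; starts open, 1.5 to 1.85. The lid is a board 8 mm thick that covers the box (about 177 by 212 mm), with a stiff hinge: it stays where it is left and must be pushed all the way down.
- lid_handle (a point): Grip point of the small wooden knob on the lid's upper (outer) face near the edge away from the hinge; with the lid open it is on the far side of the lid.
- barrel: Bystander on the rack: straight cylindrical cheese with flat ends, 140 mm long, 50 mm in diameter; origin at its centre, x along its length.
- log: Bystander on the rack: cheese with straight sides and hemispherical ends, 140 mm long, 50 mm in diameter; origin at its centre, x along its length.
- jar: Bystander: jar, 66 mm in diameter, 110 mm high, standing behind the rack and box; origin at the centre of its underside.
- tin: Bystander: small round tin, 56 mm in diameter, 75 mm high, standing behind the rack and box; origin at the centre of its underside.
- bun: Bystander: round bread bun, 84 mm in diameter, 46 mm high, on the left of the table; origin at the centre of its underside.
- bowl: Bystander: white bowl at the right, 120 mm in diameter, 50 mm high; origin at the centre of its underside.
Not all that is in view belongs to the job. Leave any green or purple look-alike of the spindle_a alone.

How it is judged:
By the outcome, as a careful person would: the job done as asked, in the order asked, and still so for the second after the job is handed in, with the robot touching nothing.
It also fails if it takes over 72 s, if anything falls off the work surface, if the arm or the gripper's body presses on something with over 40 N, if the wrist force passes 120 N, or if a joint passes its speed limit or range.

## Working session

There is one attempt and no reset: what is moved stays moved. The work goes in short steps, Python scripts to look and compute and a tool call to move; the robot and the scene stay as the last step left them, time stands still between calls to the robot, and variables do not carry over. Pictures are saved under pics/ and viewed, at most 10 in all, crops included, and the job is handed in when it is done.

Besides the shell and the picture viewer there is one more tool, called after "Emit:" as name(argument=value, ...) on one line, values as JSON. servo_tool: Moves the arm, as the interface text tells. Its arguments: {"type":"object","properties":{"deltas":{"type":"string"},"newtons":{"type":"number"}},"required":["deltas"]}

```bash
mkdir -p pics; ls; cat > h.py <<'E'
import numpy as np, cv2
from rig import env
def shot(n): return env.get_image(n)
def save(p,f): cv2.imwrite('pics/'+f,cv2.cvtColor(p['img'],cv2.COLOR_RGB2BGR))
def ray(p,uv):
    n=cv2.undistortPoints(np.array([[uv]],float),p['camera_matrix'],np.array(p['D']))[0,0]
    T=np.linalg.inv(p['world_to_cam']); d=T[:3,:3]@np.array([n[0],n[1],1]); return T[:3,3],d
def deproj(p,uv):
    o,d=ray(p,uv); u,v=int(round(uv[0])),int(round(uv[1]))
    w=p['depth'][max(0,v-1):v+2,max(0,u-1):u+2]; w=w[w>0]
    return o+d*np.median(w) if len(w) else None
def tri(rs):
    A=np.zeros((3,3));b=np.zeros(3)
    for o,d in rs:
        d=d/np.linalg.norm(d);M=np.eye(3)-np.outer(d,d);A+=M;b+=M@o
    return np.linalg.solve(A,b)
def cloud(p):
    v,u=np.nonzero(p['depth']>0); z=p['depth'][v,u]
    n=cv2.undistortPoints(np.stack([u,v],1).astype(float)[:,None],p['camera_matrix'],np.array(p['D']))[:,0]
    T=np.linalg.inv(p['world_to_cam'])
    return (np.c_[n*z[:,None],z])@T[:3,:3].T+T[:3,3],u,v
def proj(p,X):
    T=p['world_to_cam']; r=cv2.Rodrigues(T[:3,:3])[0]
    return cv2.projectPoints(np.atleast_2d(X).astype(float),r,T[:3,3],p['camera_matrix'],np.array(p['D']))[0][:,0]
E
cat > a.py <<'E'
from h import *
np.set_printoptions(precision=3,suppress=True)
for n in ['side','top']:
    p=shot(n); save(p,n+'0.png')
    T=np.linalg.inv(p['world_to_cam']);print(n,T[:3,3],T[:3,2])
    for k in ['spindle_a','barrel','log','rack','rack_rail','box_in','lid_hinge','lid_handle','lid','jar','tin']:
        for d in env.spot_point(k,p)[:4]:
            if d['conf']>.2: print(k,np.array(d['uv']),round(d['conf'],2),deproj(p,d['uv']))
o=env.observe();print(o['time_s'],o['tool_rot'],env.grasp_offset)
E
python3 a.py
```

```text
pics
side [-0.012 -0.844  1.047] [ 0.427  0.622 -0.656]
spindle_a [301.8 187.7] 0.89 [0.556 0.146 0.13 ]
spindle_a [278.8 165.5] 0.69 [0.552 0.326 0.134]
spindle_a [274.8 245.6] 0.43 [0.351 0.008 0.043]
spindle_a [357.5 205.6] 0.21 [0.752 0.026 0.025]
barrel [286.7 180. ] 0.87 [0.536 0.232 0.122]
barrel [406.2 206. ] 0.7 [ 0.74  -0.236  0.221]
log [309.3 203.6] 0.58 [0.534 0.056 0.122]
rack [298.6 203.8] 0.61 [0.501 0.081 0.119]
rack_rail [301.1 146.3] 0.85 [0.589 0.193 0.286]
box_in [371.6 267. ] 0.56 [ 0.603 -0.247  0.004]
lid_hinge [389.  245.7] 0.79 [ 0.682 -0.241  0.063]
lid_handle [405.6 207.6] 0.78 [ 0.714 -0.255  0.241]Traceback (most recent call last):
  File "a.py", line 7, in <module>
    for d in env.spot_point(k,p)[:4]:
             ~~~~~~~~~~~~~~^^^^^
ValueError: it knows: barrel, bowl, box_in, bun, jar, lid_handle, lid_hinge, log, rack, rack_rail, spindle, tin
```

```bash
sed -i "s/'lid','jar'/'jar'/" a.py; python3 a.py
```

```text
side [-0.012 -0.844  1.047] [ 0.427  0.622 -0.656]
spindle_a [277.3 167.5] 0.86 [0.543 0.324 0.128]
spindle_a [278.  248.7] 0.7 [ 0.172 -0.423  0.539]
spindle_a [301.  187.4] 0.55 [0.552 0.146 0.133]
spindle_a [309.5 202.7] 0.43 [0.537 0.059 0.123]
barrel [375.9 218. ] 0.7 [ 0.685 -0.155  0.131]
barrel [286.1 178.3] 0.56 [0.536 0.236 0.129]
log [309.3 202.5] 0.63 [0.536 0.059 0.125]
rack [298.6 201.2] 0.97 [0.508 0.091 0.122]
rack_rail [300.9 147.9] 0.77 [0.793 0.548 0.017]
box_in [370.7 266.4] 0.86 [ 0.602 -0.242  0.003]
lid_hinge [388.6 244.9] 0.9 [ 0.682 -0.239  0.066]
lid_hinge [297.7 187.4] 0.32 [0.542 0.153 0.133]
lid_handle [406.5 207.9] 0.55 [ 0.716 -0.258  0.241]
jar [303.4 144.7] 0.24 [0.669 0.311 0.204]
tin [375.5 216.3] 0.58 [ 0.685 -0.153  0.138]
top [ 0.327 -0.034  1.532] [ 0.154  0.01  -0.988]
spindle_a [306.5 257.8] 0.97 [0.366 0.015 0.051]
spindle_a [214.8 200.2] 0.89 [0.56  0.323 0.142]
spindle_a [210.4 275.4] 0.8 [0.307 0.356 0.048]
spindle_a [263.4 203. ] 0.72 [0.549 0.157 0.141]
barrel [236.4 201. ] 0.72 [0.557 0.248 0.143]
log [467.4 205.1] 0.74 [ 0.555 -0.582  0.007]
log [289.  203.5] 0.65 [0.547 0.07  0.141]
rack [258. 200.] 0.66 [0.56  0.176 0.14 ]
rack_rail [245.5 185.7] 0.9 [0.614 0.223 0.118]
box_in [376.5 194.9] 0.62 [ 0.596 -0.244  0.009]
lid_hinge [379.1 166.1] 0.61 [ 0.685 -0.245  0.092]
lid_handle [380.3 142.7] 0.82 [ 0.731 -0.233  0.22 ]
jar [299.2 149.3] 0.9 [0.751 0.038 0.087]
tin [324.1 145.5] 0.63 [ 0.768 -0.051  0.074]
1.55 [[ 0.973  0.23   0.   ]
 [ 0.23  -0.973 -0.   ]
 [ 0.     0.    -1.   ]] 0.0187
```

View pics/side0.png

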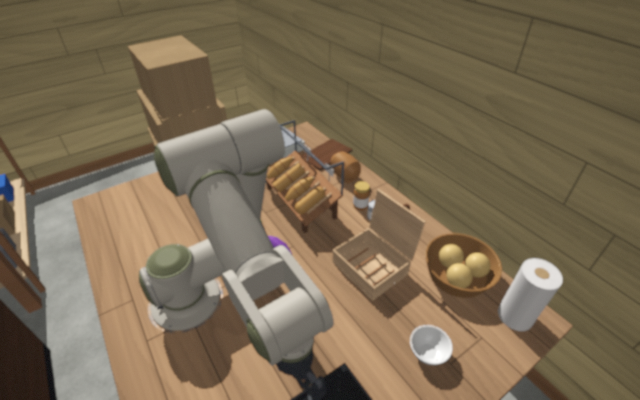

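View pics/top0.png

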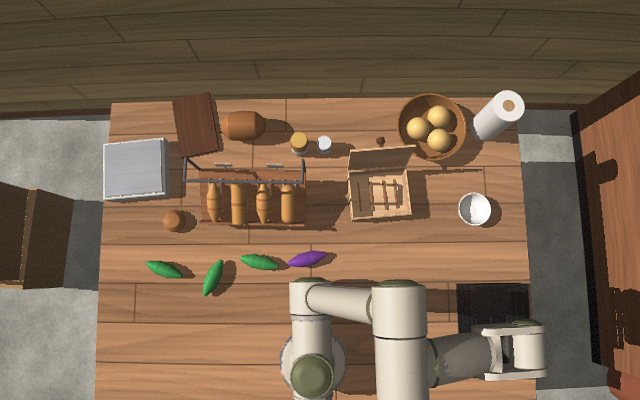

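The picture shows four rack cheeses in the top view: spindles at (214,200) and (263,203), the barrel at (237,201) and the log at (288,203). The look-alikes are three green ones at (164,270), (212,277), (259,262) and a purple one at (307,259). The box is at (379,190), with its lid open towards the back. My choice is the tapered pair in the rack, and I'll check it with a close wrist view.

```bash
cat >> h.py <<'E'
from scipy.spatial.transform import Rotation as Ro
def plan(pos,R,n,o,P0=None,R0=None):
    """rows (text) from current (or given) pose to pos,R in n steps, straight line"""
    s=env.observe(); p=np.array(s['position'] if P0 is None else P0); Rc=np.array(s['tool_rot'] if R0 is None else R0)
    w=Ro.from_matrix(Rc.T@R).as_rotvec(); out=[]
    for i in range(n):
        Ri=Rc@Ro.from_rotvec(w*i/n).as_matrix()
        d=Ri.T@((np.array(pos)-p)/n)*1e3
        out.append(' '.join(['%g'%o]+['%.1f'%x for x in d]+['%.4f'%x for x in w/n]))
    print('n',n,'step mm %.1f rad %.4f'%(np.linalg.norm(np.array(pos)-p)/n*1e3,np.linalg.norm(w)/n))
    for k in range(0,n,8): print('; '.join(out[k:k+8]))
E
python3 - <<'E'
from h import *
np.set_printoptions(precision=4,suppress=True)
p=shot('wrist'); s=env.observe(); R=np.array(s['tool_rot']);T=np.linalg.inv(p['world_to_cam'])
print('cam in tool',R.T@(T[:3,3]-s['position']));print(R.T@T[:3,:3]);print(p['camera_matrix'])
p=shot('top');X,u,v=cloud(p)
# lid plane
m=(X[:,0]>.66)&(X[:,0]<.80)&(abs(X[:,1]+.24)<.1)&(X[:,2]>.1)&(X[:,2]<.27)
q=X[m];print(m.sum(),q.min(0),q.max(0))
# rack cheeses axis line
m=(X[:,0]>.44)&(X[:,0]<.68)&(abs(X[:,1]-.2)<.22)&(X[:,2]>.03)
q=X[m]
for y in np.arange(.02,.4,.0215):
    w=q[abs(q[:,1]-y)<.006]; w=w[abs(w[:,0]-.55)<.006]; print(round(y,3),w[:,2].mean() if len(w) else None)
img=cv2.cvtColor(p['img'],cv2.COLOR_RGB2BGR)[125:235,180:430]
cv2.imwrite('pics/crop1.png',cv2.resize(img,None,fx=3.2,fy=3.2,interpolation=cv2.INTER_CUBIC))
E
```

```text
cam in tool [ 0.0833 -0.0005 -0.1416]
[[-0.0005 -0.9468 -0.3217]
 [ 1.     -0.0005  0.0001]
 [-0.0003 -0.3217  0.9468]]
[[289.6858   0.     320.7143]
 [  0.     289.6858 194.2979]
 [  0.       0.       1.    ]]
1119 [ 0.6815 -0.3398  0.1007] [ 0.7512 -0.1401  0.2498]
0.02 0.08841038757612352
0.041 0.08888194302066818
0.063 0.13889477279539747
0.084 0.14421923412449436
0.106 0.0870006613698362
0.127 0.08819413514839
0.149 0.13766774197245238
0.17 0.14170550434362153
0.192 0.08890611577392916
0.213 0.08736735555088326
0.235 0.13676016399452262
0.256 0.1370868172787992
0.278 0.08320543996552526
0.299 0.08721180916057471
0.321 0.13525284954110545
0.342 0.13478823426137085
0.364 0.08453451169679427
0.385 0.08506242107849846
```

View pics/crop1.png

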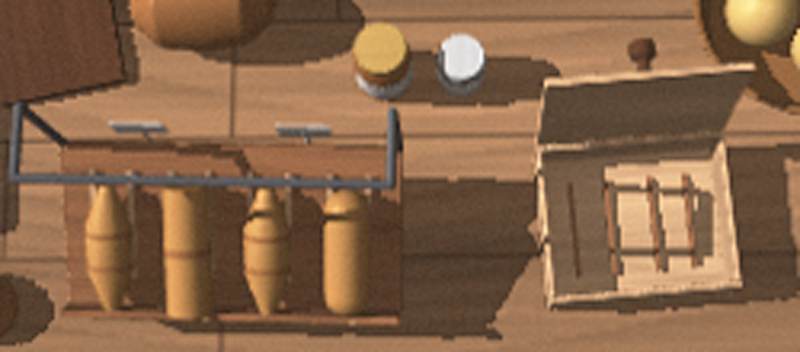

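The enlarged crop confirms it: the tapered pair are the 1st and 3rd rack items, crop (107,245) and (265,250). Barrel is 2nd, log 4th. Next I'll move to a close viewing pose.

```bash
cat >> h.py <<'E'
def Rdown(yaw,lean):
    """tool x towards robot; yaw = frame's yaw (deg), lean deg: tool z tips to frame +x"""
    l=np.radians(lean); z=np.array([np.sin(l),0,-np.cos(l)]); x=np.array([-np.cos(l),0,-np.sin(l)]); y=np.cross(z,x)
    return Ro.from_euler('z',yaw,degrees=True).as_matrix()@np.c_[x,y,z]
E
python3 -c "
from h import *
plan([.48,.19,.25],Rdown(-4,24),26,.75)"
```

```text
n 26 step mm 31.0 rad 0.1095
0.75 19.6 -24.0 -0.7 -0.0228 -0.0035 -0.1070; 0.75 22.1 -21.8 -1.3 -0.0228 -0.0035 -0.1070; 0.75 24.3 -19.2 -1.9 -0.0228 -0.0035 -0.1070; 0.75 26.2 -16.5 -2.4 -0.0228 -0.0035 -0.1070; 0.75 27.8 -13.5 -2.8 -0.0228 -0.0035 -0.1070; 0.75 29.1 -10.4 -3.2 -0.0228 -0.0035 -0.1070; 0.75 30.0 -7.2 -3.5 -0.0228 -0.0035 -0.1070; 0.75 30.6 -3.9 -3.7 -0.0228 -0.0035 -0.1070
0.75 30.8 -0.5 -3.8 -0.0228 -0.0035 -0.1070; 0.75 30.7 2.9 -3.9 -0.0228 -0.0035 -0.1070; 0.75 30.2 6.2 -3.9 -0.0228 -0.0035 -0.1070; 0.75 29.3 9.5 -3.9 -0.0228 -0.0035 -0.1070; 0.75 28.1 12.7 -3.7 -0.0228 -0.0035 -0.1070; 0.75 26.6 15.7 -3.5 -0.0228 -0.0035 -0.1070; 0.75 24.7 18.5 -3.2 -0.0228 -0.0035 -0.1070; 0.75 22.6 21.1 -2.8 -0.0228 -0.0035 -0.1070
0.75 20.2 23.5 -2.4 -0.0228 -0.0035 -0.1070; 0.75 17.6 25.5 -1.9 -0.0228 -0.0035 -0.1070; 0.75 14.7 27.3 -1.3 -0.0228 -0.0035 -0.1070; 0.75 11.7 28.7 -0.7 -0.0228 -0.0035 -0.1070; 0.75 8.6 29.8 -0.1 -0.0228 -0.0035 -0.1070; 0.75 5.3 30.6 0.6 -0.0228 -0.0035 -0.1070; 0.75 2.0 31.0 1.2 -0.0228 -0.0035 -0.1070; 0.75 -1.3 31.0 2.0 -0.0228 -0.0035 -0.1070
0.75 -4.6 30.6 2.7 -0.0228 -0.0035 -0.1070; 0.75 -7.8 29.9 3.4 -0.0228 -0.0035 -0.1070
```

Emit:
servo_tool(deltas="0.75 20 -24 -0.7 -0.0228 -0.0035 -0.107; 0.75 22 -22 -1.3 -0.0228 -0.0035 -0.107; 0.75 24 -19 -2 -0.0228 -0.0035 -0.107; 0.75 26 -16.5 -2.4 -0.0228 -0.0035 -0.107; 0.75 28 -13.5 -3 -0.0228 -0.0035 -0.107; 0.75 29 -10 -3 -0.0228 -0.0035 -0.107; 0.75 30 -7 -3.5 -0.0228 -0.0035 -0.107; 0.75 31 -4 -4 -0.0228 -0.0035 -0.107", newtons=24)

```text
time_s: 2.32
position: [0.2361, -0.3108, 0.2377]
tool_rot: [[0.462, 0.882, 0.088], [0.881, -0.446, -0.157], [-0.099, 0.15, -0.984]]
ft_force: [0.8, -0.7, -0.3]
grip_width: 0.0638
gripper_force: 0.0
```

Emit:
servo_tool(deltas="0.75 31 -0.5 -4 -0.0228 -0.0035 -0.107; 0.75 31 3 -4 -0.0228 -0.0035 -0.107; 0.75 30 6 -4 -0.0228 -0.0035 -0.107; 0.75 29 9.5 -4 -0.0228 -0.0035 -0.107; 0.75 28 13 -4 -0.0228 -0.0035 -0.107; 0.75 26.5 16 -3.5 -0.0228 -0.0035 -0.107; 0.75 25 18.5 -3 -0.0228 -0.0035 -0.107; 0.75 22.5 21 -3 -0.0228 -0.0035 -0.107")

```text
time_s: 2.98
position: [0.3452, -0.0873, 0.2444]
tool_rot: [[-0.348, 0.9, 0.261], [0.897, 0.401, -0.188], [-0.273, 0.168, -0.947]]
ft_force: [1.7, -0.5, 0.2]
grip_width: 0.0637
gripper_force: 0.0
```

Emit:
servo_tool(deltas="0.75 20 23.5 -2.4 -0.0228 -0.0035 -0.107; 0.75 17.5 25.5 -2 -0.0228 -0.0035 -0.107; 0.75 15 27 -1.3 -0.0228 -0.0035 -0.107; 0.75 12 29 -0.7 -0.0228 -0.0035 -0.107; 0.75 8.5 30 0 -0.0228 -0.0035 -0.107; 0.75 5 30.5 0.6 -0.0228 -0.0035 -0.107; 0.75 2 31 1 -0.0228 -0.0035 -0.107; 0.75 -1 31 2 -0.0228 -0.0035 -0.107")

```text
time_s: 3.65
position: [0.4542, 0.1362, 0.25]
tool_rot: [[-0.877, 0.275, 0.393], [0.269, 0.96, -0.072], [-0.397, 0.043, -0.917]]
ft_force: [0.4, -1.2, 0.0]
grip_width: 0.064
gripper_force: 0.0
```

Emit:
servo_tool(deltas="0.75 -4.5 30.5 2.7 -0.0228 -0.0035 -0.107; 0.75 -8 30 3.4 -0.0228 -0.0035 -0.107; 0.75 0 0 0 0 0 0")

```text
time_s: 3.9
position: [0.4828, 0.1935, 0.2512]
tool_rot: [[-0.911, 0.063, 0.408], [0.057, 0.998, -0.026], [-0.409, -0.001, -0.913]]
ft_force: [-1.1, -1.0, 0.5]
grip_width: 0.0643
gripper_force: 0.0
```

```bash
python3 - <<'E'
from h import *
np.set_printoptions(precision=4,suppress=True)
s=env.observe();print(s['time_s'],s['position'],s['tool_rot'],s['q'])
p=shot('wrist');save(p,'w1.png')
for k in ['spindle_a','barrel','log','rack_rail']:
    for d in env.spot_point(k,p)[:4]: print(k,np.array(d['uv']),round(d['conf'],2),deproj(p,d['uv']))
X,u,v=cloud(p); np.savez('w1.npz',X=X,u=u,v=v)
E
```

```text
3.9 [0.4828 0.1935 0.2512] [[-0.9109  0.0626  0.4078]
 [ 0.0569  0.998  -0.0262]
 [-0.4087 -0.0007 -0.9127]] [ 11.9685   9.5662  92.3952  -7.7345  54.961  -71.2977]
spindle_a [459.1 185.2] 0.92 [0.5434 0.327  0.133 ]
spindle_a [295.3 186.5] 0.78 [0.5343 0.1658 0.1341]
barrel [378.1 183.7] 0.89 [0.5368 0.2465 0.1327]
log [215.7 189.4] 0.89 [0.5334 0.0862 0.1338]
rack_rail [333.9 148.2] 0.59 [0.5306 0.2054 0.0767]
```

View pics/w1.png

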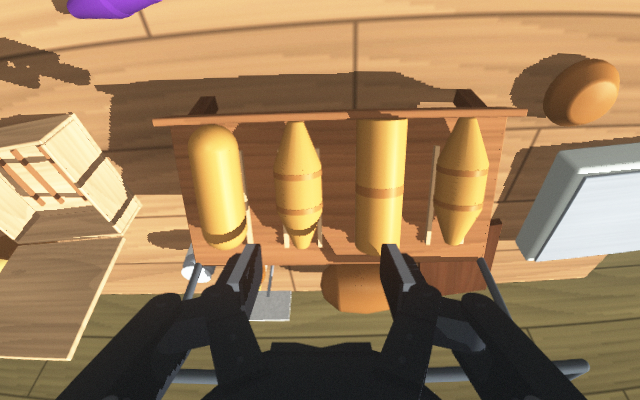

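The wrist view shows the spindles at (459,185) and (297,185), the barrel at (380,185) between them, and the log at (217,187). Next: fit the spindle model to the depth points.

```bash
cat >> h.py <<'E'
from scipy.optimize import least_squares
def fitspindle(X,c0,ax0):
    """X Nx3 candidates; refine centre + axis of spindle"""
    ax0=np.array(ax0)/np.linalg.norm(ax0); B=np.linalg.svd(ax0[None])[2][1:]
    def un(q): 
        a=ax0+q[3]*B[0]+q[4]*B[1]; return q[:3],a/np.linalg.norm(a)
    def res(q,P):
        c,a=un(q); d=P-c; s=d@a; r=np.linalg.norm(d-s[:,None]*a,axis=1)
        t=np.abs(s); R=np.where(t<.025,.025,.025-(t-.025)*17/45); slope=np.where(t<.025,1,np.cos(np.arctan(17/45)))
        e=(r-R)*slope; return np.where(t>.07,np.hypot(e,t-.07),e)
    q=np.r_[c0,0,0]
    for th in (.02,.01,.006,.005):
        P=X[np.abs(res(q,X))<th]; q=least_squares(res,q,args=(P,),loss='soft_l1',f_scale=.002).x
    c,a=un(q); return c,a,len(P),np.sqrt(np.mean(res(q,P)**2))
E
python3 - <<'E'
from h import *
np.set_printoptions(precision=4,suppress=True)
d=np.load('w1.npz');X=d['X'];l=np.radians(24)
ax=Ro.from_euler('z',-4,degrees=True).as_matrix()@[np.cos(l),0,np.sin(l)]
img=cv2.imread('pics/w1.png'); hsv=cv2.cvtColor(img,cv2.COLOR_BGR2HSV)
for c in ([.545,.329,.115],[.54,.167,.115]):
    P=X[np.linalg.norm(X-c,axis=1)<.085]
    # keep above board
    n=np.cross(ax,np.cross([0,0,1],ax)); n/=np.linalg.norm(n)
    P=P[(P-c)@n>-.008]
    cc,a,N,r=fitspindle(P,c,ax); print('c',cc,'a',a,'pitch',np.degrees(np.arcsin(a[2])),'yaw',np.degrees(np.arctan2(a[1],a[0])),N,r)
# side/top check via spot points triangulated with wrist is skipped; use clouds of top
for cam in ('top','side'):
    p=shot(cam);Y,_,_=cloud(p)
    for c in ([.545,.329,.115],[.54,.167,.115]):
        P=Y[np.linalg.norm(Y-c,axis=1)<.085];P=P[(P-c)@n>-.008]
        try: print(cam,*fitspindle(P,c,ax))
        except Exception as e: print(cam,e)
E
```

```text
c [0.557  0.3373 0.1139] a [ 0.9088 -0.0334  0.4158] pitch 24.571051468953318 yaw -2.1070396306615873 5077 0.0008554460388702296
c [0.552  0.165  0.1143] a [ 0.909  -0.0269  0.4159] pitch 24.573222007684276 yaw -1.6961485824403792 4773 0.0007679792275943437
top [0.5571 0.3316 0.1157] [ 0.9041 -0.037   0.4257] 444 0.0021184458675491255
top [0.5534 0.1612 0.1163] [ 0.9065 -0.0227  0.4215] 422 0.001978979176332796
side [0.5565 0.3366 0.1143] [ 0.9092 -0.0203  0.4158] 201 0.002265983555717934
side [0.5497 0.1646 0.1132] [ 0.9014 -0.0653  0.428 ] 288 0.0021238791077121877
```

```bash
python3 - <<'E'
from h import *
R=Rdown(-1.8,24); z=R[:,2]; c=np.array([.552,.165,.1142])
a=c-.07*z; b=c+.020*z
plan(a,R,4,.75); plan(b,R,7,.75,a,R)
E
```

```text
n 4 step mm 22.0 rad 0.0102
0.75 -2.6 -5.1 21.2 -0.0042 0.0003 -0.0093; 0.75 -2.6 -5.2 21.2 -0.0042 0.0003 -0.0093; 0.75 -2.5 -5.3 21.2 -0.0042 0.0003 -0.0093; 0.75 -2.5 -5.4 21.2 -0.0042 0.0003 -0.0093
n 7 step mm 12.9 rad 0.0000
0.75 0.0 0.0 12.9 0.0000 0.0000 0.0000; 0.75 0.0 0.0 12.9 0.0000 0.0000 0.0000; 0.75 0.0 0.0 12.9 0.0000 0.0000 0.0000; 0.75 0.0 0.0 12.9 0.0000 0.0000 0.0000; 0.75 0.0 0.0 12.9 0.0000 0.0000 0.0000; 0.75 0.0 0.0 12.9 0.0000 0.0000 0.0000; 0.75 0.0 0.0 12.9 0.0000 0.0000 0.0000
```

Emit:
servo_tool(deltas="0.75 -2.6 -5.2 21.2 -0.0042 0 -0.0093; 0.75 -2.6 -5.2 21.2 -0.0042 0 -0.0093; 0.75 -2.5 -5.3 21.2 -0.0042 0 -0.0093; 0.75 -2.5 -5.3 21.2 -0.0042 0 -0.0093; 0.75 0 0 0 0 0 0; 0.75 0 0 0 0 0 0")

```text
time_s: 4.75
position: [0.5237, 0.1661, 0.1777]
tool_rot: [[-0.913, 0.032, 0.406], [0.029, 0.999, -0.013], [-0.406, -0.0, -0.914]]
ft_force: [0.1, -0.1, 0.8]
grip_width: 0.0643
gripper_force: 0.0
```

```bash
python3 - <<'E'
from h import *
np.set_printoptions(precision=4,suppress=True)
R=Rdown(-1.8,24); z=R[:,2]; c=np.array([.552,.165,.1142])
p=shot('wrist');X,_,_=cloud(p);P=X[np.linalg.norm(X-c,axis=1)<.085];n=-z;P=P[(P-c)@n>-.008]
cc,a,N,r=fitspindle(P,c,-R[:,0]);print(cc,a,N,r)
s=env.observe();R0=np.array(s['tool_rot']);print(s['position'],R0.T@(cc-s['position']),R0.T@a,s['gripper_force'])
E
```

```text
[0.5518 0.1652 0.1141] [ 0.9082 -0.0278  0.4175] 8779 0.0007997144207440053
[0.5238 0.1665 0.1787] [ 0.0008 -0.0004  0.0703] [-0.9999  0.0005 -0.0104] 0.0
```

Emit:
servo_tool(deltas="0.75 0 0 15 0 0 0; 0.75 0 0 15 0 0 0; 0.75 0 0 15 0 0 0; 0.75 0 0 15 0 0 0; 0.75 0 0 12 0 0 0; 0.75 0 0 10 0 0 0; 0.75 0 0 8 0 0 0; 0.75 0 0 0 0 0 0", newtons=22)

```text
time_s: 5.47
position: [0.5606, 0.1657, 0.0949]
tool_rot: [[-0.913, 0.03, 0.406], [0.027, 1.0, -0.013], [-0.407, -0.0, -0.914]]
ft_force: [0.4, 0.0, 0.9]
grip_width: 0.0642
gripper_force: 0.0
```

Emit:
servo_tool(deltas="0.65 0 0 0 0 0 0; 0.6 0 0 0 0 0 0; 0.55 0 0 0 0 0 0; 0.5 0 0 0 0 0 0; 0.45 0 0 0 0 0 0; 0.4 0 0 0 0 0 0")

```text
time_s: 5.97
position: [0.5606, 0.1657, 0.0966]
tool_rot: [[-0.912, 0.03, 0.409], [0.027, 1.0, -0.012], [-0.409, -0.0, -0.913]]
ft_force: [-2.8, -2.2, 6.0]
grip_width: 0.0491
gripper_force: 22.8
```

Emit:
servo_tool(deltas="0.4 0 0 -4 0 0 0; 0.4 0 0 -8 0 0 0; 0.4 0 0 -14 0 0 0; 0.4 0 0 -20 0 0 0; 0.4 0 0 -25 0 0 0; 0.4 0 0 -30 0 0 0; 0.4 0 0 -25 0 0 0; 0.4 0 0 -12 0 0 0")

```text
time_s: 6.63
position: [0.5033, 0.1678, 0.225]
tool_rot: [[-0.912, 0.029, 0.41], [0.027, 1.0, -0.012], [-0.41, 0.001, -0.912]]
ft_force: [0.9, 0.2, -2.7]
grip_width: 0.049
gripper_force: 24.3
```

```bash
python3 - <<'E'
from h import *
R=Rdown(-1.8,24); s=env.observe(); print(s['position'],s['gripper_force'],s['grip_width'],s['ft_force'])
plan([.45,-.05,.27],R,9,.4)
E
```

```text
[0.50331214 0.16778487 0.22500314] 24.252394437789917 0.049046319283843356 [ 0.86400378  0.20665805 -2.71461035]
n 9 step mm 25.4 rad 0.0005
0.4 2.7 -24.4 -6.7 0.0002 0.0004 0.0002; 0.4 2.7 -24.4 -6.7 0.0002 0.0004 0.0002; 0.4 2.7 -24.4 -6.7 0.0002 0.0004 0.0002; 0.4 2.7 -24.4 -6.7 0.0002 0.0004 0.0002; 0.4 2.7 -24.4 -6.7 0.0002 0.0004 0.0002; 0.4 2.7 -24.4 -6.7 0.0002 0.0004 0.0002; 0.4 2.7 -24.4 -6.7 0.0002 0.0004 0.0002; 0.4 2.7 -24.4 -6.7 0.0002 0.0004 0.0002
0.4 2.7 -24.4 -6.7 0.0002 0.0004 0.0002
```

Emit:
servo_tool(deltas="0.4 2 -15 -5 0 0 0; 0.4 3 -28 -8 0 0 0; 0.4 3 -32 -8 0 0 0; 0.4 3 -32 -8 0 0 0; 0.4 3 -32 -8 0 0 0; 0.4 3 -32 -8 0 0 0; 0.4 3 -28 -8 0 0 0; 0.4 2 -15 -5 0 0 0")

```text
time_s: 7.3
position: [0.4532, -0.0471, 0.2666]
tool_rot: [[-0.912, 0.031, 0.408], [0.028, 1.0, -0.013], [-0.408, -0.001, -0.913]]
ft_force: [1.5, 0.5, -3.0]
grip_width: 0.0494
gripper_force: 24.2
```

Emit:
servo_tool(deltas="0.4 0 0 0 0 0 0; 0.4 0 0 0 0 0 0")

```text
time_s: 7.47
position: [0.4537, -0.0454, 0.266]
tool_rot: [[-0.913, 0.032, 0.407], [0.029, 1.0, -0.013], [-0.408, 0.0, -0.913]]
ft_force: [0.1, -0.4, -3.4]
grip_width: 0.0494
gripper_force: 24.2
```

```bash
python3 - <<'E'
from h import *
np.set_printoptions(precision=4,suppress=True)
s=env.observe();print(s['position'],s['gripper_force'],s['grip_width'])
p=shot('wrist');save(p,'w2.png')
for k in ['box_in','lid_hinge','lid_handle']:
    for d in env.spot_point(k,p)[:2]: print(k,np.array(d['uv']),round(d['conf'],2),deproj(p,d['uv']))
X,u,v=cloud(p); np.savez('w2.npz',X=X,u=u,v=v)
m=(abs(X[:,0]-.62)<.25)&(abs(X[:,1]+.245)<.14)
# rim points
r=X[m&(abs(X[:,2]-.068)<.006)]; print('rim',len(r),r.min(0),r.max(0))
f=X[m&(X[:,2]<.012)&(abs(X[:,0]-.6)<.06)&(abs(X[:,1]+.245)<.08)];print('floor',len(f),np.median(f[:,2]))
l=X[m&(X[:,2]>.09)&(X[:,2]<.26)&(X[:,0]>.62)];c=l.mean(0);U=np.linalg.svd(l-c,full_matrices=False);print('lid',len(l),c,U[2][2],U[1]);print(l.min(0),l.max(0))
E
```

```text
[ 0.4537 -0.0454  0.266 ] 24.194380939006805 0.049395961566142926
box_in [606.6 353.5] 0.17 [0.5899 0.2021 0.2846]
lid_hinge [209.4 240.8] 0.66 [ 0.6845 -0.2324  0.0718]
lid_hinge [482.6 156.3] 0.36 [0.5272 0.1493 0.0764]
rim 2746 [ 0.5    -0.3849  0.062 ] [ 0.7378 -0.131   0.074 ]
floor 4916 0.005007374380905594
lid 5643 [ 0.6959 -0.2651  0.1448] [ 0.9909  0.0733 -0.113 ] [3.9968 2.8781 0.0615]
[ 0.6809 -0.3391  0.09  ] [ 0.7131 -0.127   0.2432]
```

View pics/w2.png

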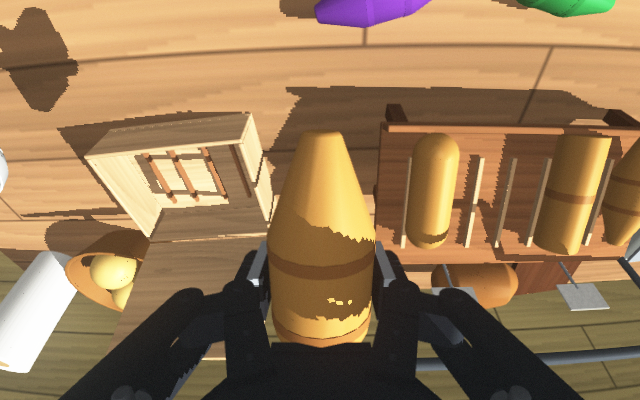

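The picture shows the cheese gripped squarely at (320,235), and the box at (180,170) with its ribs visible. The lid leans back about 6.5°, and the box yaw is about +4°. I'll fit the rim and ribs next.

```bash
python3 - <<'E'
from h import *
np.set_printoptions(precision=4,suppress=True)
d=np.load('w2.npz');X=d['X']
m=(X[:,0]>.48)&(X[:,0]<.70)&(abs(X[:,1]+.245)<.14)
r=X[m&(X[:,2]>.064)&(X[:,2]<.0715)]
R=lambda y:Ro.from_euler('z',y,degrees=True).as_matrix()
hs=lambda a:np.percentile(a,[1,99])
for y in (2,3,4,5,6):
    q=r@R(y); h=np.histogram(q[:,1],np.arange(-.45,0,.002))[0]; k=np.histogram(q[:,0],np.arange(.4,.75,.002))[0]
    print(y,'sharp',np.sort(h)[-4:].sum(),np.sort(k)[-4:].sum())
y=4.2;q=X[m]@R(y)
w=q[(q[:,2]>.064)&(q[:,2]<.0715)]
for ax,e in ((0,np.arange(.44,.70,.004)),(1,np.arange(-.41,-.15,.004))):
    h,_=np.histogram(w[:,ax],e);print('rim',ax,[(round(a,3),n) for a,n in zip(e,h) if n>40])
rb=q[(q[:,2]>.0095)&(q[:,2]<.016)&(abs(q[:,0]-.58)<.05)]
h,e=np.histogram(rb[:,1],np.arange(-.41,-.17,.003));print('ribs',[(round(a,3),n) for a,n in zip(e,h) if n>25])
for cam in('top','side'):
    Y,_,_=cloud(shot(cam));Y=Y[(Y[:,0]>.45)&(Y[:,0]<.72)&(abs(Y[:,1]+.245)<.16)&(Y[:,2]>.062)&(Y[:,2]<.074)]@R(y)
    print(cam,np.percentile(Y,[0,1,3,97,99,100],axis=0)[:,:2].T)
E
```

```text
2 sharp 475 624
3 sharp 553 743
4 sharp 588 864
5 sharp 564 828
6 sharp 492 695
rim 0 [(np.float64(0.488), np.int64(548)), (np.float64(0.492), np.int64(219)), (np.float64(0.656), np.int64(81)), (np.float64(0.66), np.int64(258)), (np.float64(0.664), np.int64(236))]
rim 1 [(np.float64(-0.39), np.int64(155)), (np.float64(-0.386), np.int64(286)), (np.float64(-0.186), np.int64(90)), (np.float64(-0.182), np.int64(297))]
ribs [(np.float64(-0.386), np.int64(137)), (np.float64(-0.353), np.int64(77)), (np.float64(-0.35), np.int64(106)), (np.float64(-0.311), np.int64(87)), (np.float64(-0.308), np.int64(86)), (np.float64(-0.263), np.int64(30)), (np.float64(-0.26), np.int64(94)), (np.float64(-0.257), np.int64(81)), (np.float64(-0.221), np.int64(49)), (np.float64(-0.218), np.int64(101)), (np.float64(-0.215), np.int64(43)), (np.float64(-0.179), np.int64(72))]
top [[ 0.4888  0.4891  0.4893  0.6659  0.6673  0.6869]
 [-0.4518 -0.3945 -0.3939 -0.1823 -0.1818 -0.1811]]
side [[ 0.4855  0.4867  0.4876  0.6682  0.6693  0.6879]
 [-0.4553 -0.3928 -0.3916 -0.181  -0.1798 -0.1787]]
```

```bash
python3 - <<'E'
from h import *
R=Rdown(4.2,0)
a=np.array([.6006,-.2864,.13]); plan(a,R,12,.4)
E
```

```text
n 12 step mm 26.1 rad 0.0359
0.4 -7.1 -19.8 15.5 -0.0018 0.0349 -0.0083; 0.4 -7.4 -19.9 15.2 -0.0018 0.0349 -0.0083; 0.4 -7.8 -20.0 14.9 -0.0018 0.0349 -0.0083; 0.4 -8.1 -20.1 14.6 -0.0018 0.0349 -0.0083; 0.4 -8.5 -20.2 14.3 -0.0018 0.0349 -0.0083; 0.4 -8.8 -20.3 14.0 -0.0018 0.0349 -0.0083; 0.4 -9.1 -20.4 13.6 -0.0018 0.0349 -0.0083; 0.4 -9.4 -20.5 13.2 -0.0018 0.0349 -0.0083
0.4 -9.7 -20.6 12.9 -0.0018 0.0349 -0.0083; 0.4 -10.0 -20.7 12.5 -0.0018 0.0349 -0.0083; 0.4 -10.2 -20.8 12.1 -0.0018 0.0349 -0.0083; 0.4 -10.5 -20.9 11.7 -0.0018 0.0349 -0.0083
```

Emit:
servo_tool(deltas="0.4 -7 -20 15.5 -0.0018 0.0349 -0.0083; 0.4 -7.5 -20 15 -0.0018 0.0349 -0.0083; 0.4 -8 -20 15 -0.0018 0.0349 -0.0083; 0.4 -8 -20 14.5 -0.0018 0.0349 -0.0083; 0.4 -8.5 -20 14.3 -0.0018 0.0349 -0.0083; 0.4 -9 -20.5 14 -0.0018 0.0349 -0.0083; 0.4 -9 -20.5 13.6 -0.0018 0.0349 -0.0083; 0.4 -9.5 -20.5 13.2 -0.0018 0.0349 -0.0083")

```text
time_s: 8.43
position: [0.5526, -0.2075, 0.1749]
tool_rot: [[-0.99, -0.039, 0.138], [-0.039, 0.999, 0.001], [-0.138, -0.004, -0.99]]
ft_force: [-0.1, -0.6, -2.7]
grip_width: 0.0489
gripper_force: 24.2
```

Emit:
servo_tool(deltas="0.4 -9.5 -20.5 13 -0.0018 0.0349 -0.0083; 0.4 -10 -20.5 12.5 -0.0018 0.0349 -0.0083; 0.4 -10 -21 12 -0.0018 0.0349 -0.0083; 0.4 -10.5 -21 11.7 -0.0018 0.0349 -0.0083; 0.4 0 0 0 0 0 0; 0.4 0 0 0 0 0 0")

```text
time_s: 8.93
position: [0.6007, -0.2878, 0.1286]
tool_rot: [[-0.997, -0.071, -0.001], [-0.071, 0.997, 0.002], [0.001, 0.002, -1.0]]
ft_force: [-1.1, 0.3, -1.9]
grip_width: 0.0492
gripper_force: 24.2
```

```bash
python3 - <<'E'
from h import *
np.set_printoptions(precision=4,suppress=True)
s=env.observe();R=np.array(s['tool_rot']);print(s['time_s'],s['position'],R,s['gripper_force'],s['ft_force'])
p=shot('wrist');X,_,_=cloud(p);c=np.array(s['position'])-.0196*R[:,2]
P=X[(np.linalg.norm(X-c,axis=1)<.085)&(X[:,2]>.1)];Q=(P-c)@R; P=P[(abs(Q[:,1])<.022)]
cc,a,N,r=fitspindle(P,c,-R[:,0]);print(cc,a,N,r,'in tool',R.T@(cc-s['position']))
plan([.6006,-.2864,.022],Rdown(4.2,0),8,.4)
E
```

```text
8.9333 [ 0.6007 -0.2878  0.1286] [[-0.9974 -0.0715 -0.001 ]
 [-0.0715  0.9974  0.0017]
 [ 0.0009  0.0017 -1.    ]] 24.207854568958282 [-1.1384  0.331  -1.9475]
[ 0.6022 -0.2872  0.1482] [0.9973 0.0734 0.0003] 18106 0.0005422611214351339 in tool [-0.0015  0.0005 -0.0196]
n 8 step mm 13.5 rad 0.0002
0.4 -0.0 0.1 13.5 0.0001 0.0000 -0.0002; 0.4 -0.0 0.1 13.5 0.0001 0.0000 -0.0002; 0.4 -0.0 0.1 13.5 0.0001 0.0000 -0.0002; 0.4 -0.0 0.1 13.5 0.0001 0.0000 -0.0002; 0.4 -0.0 0.1 13.5 0.0001 0.0000 -0.0002; 0.4 -0.0 0.1 13.5 0.0001 0.0000 -0.0002; 0.4 -0.0 0.1 13.5 0.0001 0.0000 -0.0002; 0.4 -0.0 0.1 13.5 0.0001 0.0000 -0.0002
```

Emit:
servo_tool(deltas="0.4 0 0.2 16 0 0 0; 0.4 0 0.2 18 0 0 0; 0.4 0 0.2 18 0 0 0; 0.4 0 0.2 18 0 0 0; 0.4 0 0 16 0 0 0; 0.4 0 0 12 0 0 0; 0.4 0 0 8 0 0 0; 0.4 0 0 0 0 0 0")

```text
time_s: 9.65
position: [0.5997, -0.2863, 0.0236]
tool_rot: [[-0.997, -0.072, -0.001], [-0.072, 0.997, 0.001], [0.001, 0.001, -1.0]]
ft_force: [-0.5, -0.3, -1.4]
grip_width: 0.0493
gripper_force: 24.2
```

Emit:
servo_tool(deltas="0.4 0 0 4 0 0 0; 0.4 0 0 2 0 0 0; 0.4 0 0 1 0 0 0; 0.4 0 0 0 0 0 0")

```text
time_s: 9.98
position: [0.6006, -0.2873, 0.0187]
tool_rot: [[-0.997, -0.071, 0.002], [-0.071, 0.997, -0.001], [-0.002, -0.001, -1.0]]
ft_force: [-1.7, 1.4, 1.3]
grip_width: 0.0491
gripper_force: 24.8
```

Emit:
servo_tool(deltas="0.4 0 0 0 0 0 0; 0.4 0 0 0 0 0 0; 0.4 0 0 0 0 0 0")

```text
time_s: 10.23
position: [0.6006, -0.2873, 0.0186]
tool_rot: [[-0.997, -0.071, 0.002], [-0.071, 0.997, -0.001], [-0.002, -0.001, -1.0]]
ft_force: [-1.9, 1.6, 5.6]
grip_width: 0.0492
gripper_force: 25.5
```

```bash
python3 - <<'E'
from h import *
np.set_printoptions(precision=4,suppress=True)
s=env.observe();R=np.array(s['tool_rot']);print(s['position'],s['gripper_force'],s['ft_force'],s['wrist_torque'])
p=shot('wrist');save(p,'w3.png');X,_,_=cloud(p);c=np.array(s['position'])-.0196*R[:,2]
P=X[(np.linalg.norm(X-c,axis=1)<.085)&(X[:,2]>.03)];Q=(P-c)@R; P=P[(abs(Q[:,1])<.022)]
cc,a,N,r=fitspindle(P,c,-R[:,0]);print(cc,a,N,r,'in tool',R.T@(cc-s['position']))
Rz=Ro.from_euler('z',4.2,degrees=True).as_matrix();print('box frame',cc@Rz)
q=X@Rz
m=(q[:,2]>.009)&(q[:,2]<.017)&(abs(q[:,0]-.577)<.055)
h,e=np.histogram(q[m,1],np.arange(-.39,-.18,.003));print('ribs',[(round(float(a),3),int(n)) for a,n in zip(e,h) if n>25])
E
```

```text
[ 0.6006 -0.2873  0.0186] 25.47360538097564 [-1.8577  1.5666  5.6392] [-0.2135  0.1513 -0.1012]
[ 0.6021 -0.2867  0.0382] [0.9973 0.073  0.0032] 18100 0.0005464558396342644 in tool [-0.0016  0.0005 -0.0196]
box frame [ 0.5795 -0.33    0.0382]
ribs [(-0.387, 42), (-0.384, 637), (-0.354, 145), (-0.351, 173), (-0.312, 174), (-0.309, 184), (-0.264, 34), (-0.261, 926), (-0.258, 577), (-0.222, 691), (-0.219, 814), (-0.216, 376), (-0.186, 1761)]
```

View pics/w3.png

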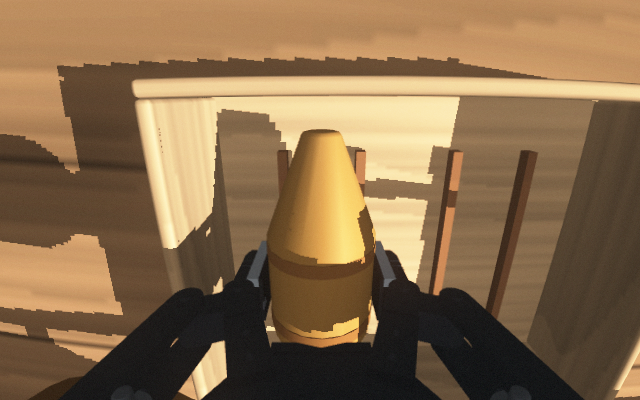

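The view shows the cheese squarely between the ribs of the left cradle: ribs at (284,155) and (360,155), cheese at (320,230). There is light contact while the centre is still 7 mm high, so I'll check the floor and rib heights.

```bash
python3 - <<'E'
from h import *
np.set_printoptions(precision=4,suppress=True)
s=env.observe();print(s['q'],s['time_s'])
p=shot('wrist');X,u,v=cloud(p);Rz=Ro.from_euler('z',4.2,degrees=True).as_matrix();q=X@Rz
b=q[:,0]-.577;y=q[:,1]+.284
for n,m in (('floor mid',(abs(y)<.015)&(abs(b)<.07)&(q[:,2]<.03)),('rib',(abs(y-.0245)<.0015)&(abs(b)<.05)),('rib4',(abs(y-.066)<.0015)&(abs(b)<.05)),('rim near',(b<-.0845)&(b>-.0875)&(abs(y)<.09)),('rim left',(abs(y-.103)<.002)&(abs(b)<.08)&(q[:,2]>.05)),('front floor',(b<-.075)&(b>-.081)&(abs(y+.046)<.02)),('table',(b<-.1)&(b>-.14)&(abs(y)<.1))):
    z=q[m,2];print(n,len(z),np.percentile(z,[10,50,90]) if len(z) else '')
# fingers lowest points in tool frame
R=np.array(s['tool_rot']);t=(X-s['position'])@R
m=(abs(t[:,1])>.0245)&(abs(t[:,1])<.045)&(abs(t[:,0])<.015)&(t[:,2]>-.06)
for k in (-1,1):
    w=t[m&(np.sign(t[:,1])==k)]; print(k,len(w),np.percentile(w[:,2],[50,90,98]) if len(w) else '')
    h,e=np.histogram(w[:,2],np.arange(-.06,.03,.006));print(h)
E
```

```text
[ -35.7418   44.4957   69.5706    0.029    65.8041 -129.8422] 10.2833
floor mid 7483 [0.0041 0.0049 0.0057]
rib 1349 [0.0053 0.0108 0.0124]
rib4 1178 [0.0055 0.0113 0.0124]
rim near 4585 [0.0658 0.0667 0.0676]
rim left 1142 [0.0522 0.0617 0.0668]
front floor 933 [0.0041 0.0049 0.0057]
table 23192 [-0.0019 -0.001  -0.0001]
-1 3863 [-0.0475  0.0136  0.0143]
[1240  652  339  292  176  174  143  122   50    5    0    1  669    0]
1 3919 [-0.041   0.0135  0.0143]
[1023  585  319  414  291  321  160  123   55    4    0    1  623    0]
```

```bash
python3 - <<'E'
from h import *
d=np.load('w2.npz');q=d['X']@Ro.from_euler('z',4.2,degrees=True).as_matrix()
b=(q[:,0]-.577)*1e3;y=(q[:,1]+.284)*1e3;z=q[:,2]*1e3
for x0 in range(-80,81,16):
    print(x0,[ (lambda m: round(float(np.median(z[m])),1) if m.sum()>1 else None)((abs(b-x0)<8)&(abs(y-yy)<2)&(z<60)) for yy in range(-72,73,4)])
E
```

```text
-80 [18.7, 21.0, 18.7, 14.8, 14.4, 27.2, 43.7, 39.3, 40.0, 44.2, 44.0, 37.4, 43.1, 35.2, 39.4, 42.0, 37.8, 36.4, 34.4, 44.5, 38.6, 34.3, 41.9, 45.3, 36.2, 24.7, 36.7, 34.0, 34.3, 32.8, 34.0, 27.0, 19.9, 23.4, 19.3, 13.6, 12.9]
-64 [None, None, None, None, None, None, None, None, None, None, None, None, None, None, None, None, None, None, None, None, None, None, None, None, None, None, None, None, None, None, None, None, None, None, None, None, None]
-48 [None, 12.7, 10.4, 5.3, 5.4, 5.2, 5.2, 5.3, 4.9, 5.4, 5.5, 12.0, 11.5, 5.5, 4.5, 4.4, 4.3, 4.5, 4.2, 4.6, 4.8, 4.6, 4.4, 4.4, 11.7, 8.5, 4.5, 4.7, 4.4, 5.0, 4.5, 5.2, 4.6, 4.8, 12.1, 11.2, 4.5]
-32 [None, 11.9, 8.5, 4.8, 4.6, 4.6, 4.6, 4.5, 4.2, 4.3, 4.9, 11.5, 9.3, 4.6, 4.5, 4.5, 4.5, 4.7, 4.6, 4.9, 4.8, 4.6, 4.8, 4.7, 11.3, 7.7, 5.1, 4.3, 4.5, 4.7, 4.9, 4.7, 4.6, 4.9, 11.6, 10.4, 4.6]
-16 [None, 11.3, 7.8, 4.5, 4.4, 4.7, 4.7, 4.3, 4.4, 4.6, 5.5, 11.6, 10.1, 4.6, 4.7, 5.1, 4.7, 4.6, 4.7, 4.8, 4.7, 4.7, 4.3, 5.1, 11.8, 8.4, 5.0, 4.9, 4.8, 4.7, 5.0, 4.6, 4.9, 4.8, 11.6, 11.2, 4.7]
0 [None, 11.8, 7.9, 4.9, 4.8, 4.7, 4.5, 4.5, 4.8, 4.3, 
[... 441 characters left out ...]
8, 4.8, 4.8, 4.7, 5.2, 11.7, 9.9, 4.9, 5.0, 4.7, 5.0, 5.0, 4.8, 4.9, 5.2, 11.7, 8.9, 4.8]
48 [None, 12.2, 8.3, 5.1, 5.1, 5.2, 5.2, 5.1, 5.0, 5.0, 5.1, 11.6, 10.4, 5.1, 5.0, 4.9, 4.8, 4.9, 4.8, 5.0, 4.7, 4.9, 5.4, 5.2, 12.1, 9.4, 4.5, 4.9, 5.1, 4.8, 4.9, 4.9, 5.1, 5.1, 12.1, 10.0, 4.8]
64 [5.3, 5.0, 5.3, 5.3, 5.5, 4.9, 5.6, 5.1, 5.2, 5.1, 5.1, 5.0, 5.0, 4.9, 5.1, 4.9, 5.0, 5.0, 5.0, 4.8, 4.8, 5.1, 5.0, 5.3, 5.1, 5.1, 5.0, 5.0, 5.2, 4.7, 4.8, 5.0, 4.9, 4.8, 4.6, 4.9, 4.7]
80 [30.2, 25.6, 34.1, 27.5, 25.8, 29.6, 29.1, 29.5, 31.5, 28.2, 29.5, 28.3, 29.1, 28.8, 28.3, 26.9, 29.2, 29.3, 28.7, 29.5, 28.0, 28.4, 27.9, 29.1, 29.4, 29.2, 29.0, 29.6, 26.5, 30.1, 29.7, 29.9, 26.7, 28.6, 27.1, 30.8, 29.6]
```

```bash
python3 - <<'E'
from h import *
s=env.observe();R=np.array(s['tool_rot']);X,u,v=cloud(shot('wrist'));t=(X-s['position'])@R*1e3
m=(abs(t[:,0])<40)
for z in range(-110,1,6):
    r=[]
    for k in (-1,1):
        w=t[m&(abs(t[:,2]-z)<3)&(t[:,1]*k>0)]; r.append((len(w),[round(float(x)) for x in np.percentile(abs(w[:,1]),[5,50,95,100])] if len(w) else 0, [round(float(x)) for x in np.percentile(w[:,0],[0,50,100])] if len(w) else 0))
    print(z,r)
E
```

```text
-110 [(0, 0, 0), (0, 0, 0)]
-104 [(0, 0, 0), (0, 0, 0)]
-98 [(512, [9, 15, 20, 65], [12, 19, 21]), (516, [10, 15, 21, 64], [13, 19, 21])]
-92 [(2439, [4, 25, 63, 66], [7, 12, 20]), (2451, [4, 26, 65, 68], [7, 12, 20])]
-86 [(3054, [2, 23, 62, 66], [-1, 11, 18]), (3175, [2, 23, 63, 66], [-1, 11, 18])]
-80 [(3125, [3, 26, 60, 64], [-10, 11, 18]), (3201, [2, 26, 61, 65], [-10, 11, 18])]
-74 [(2517, [5, 48, 58, 62], [-14, 11, 18]), (2541, [5, 49, 59, 63], [-14, 11, 18])]
-68 [(1397, [20, 48, 58, 61], [-14, 11, 18]), (1397, [21, 49, 59, 62], [-14, 11, 18])]
-62 [(1209, [30, 49, 57, 59], [-14, 10, 16]), (1224, [31, 50, 58, 60], [-14, 10, 17])]
-56 [(2299, [26, 44, 55, 58], [-13, 4, 14]), (2301, [28, 45, 56, 60], [-13, 4, 14])]
-50 [(1956, [28, 54, 58, 59], [-40, 13, 40]), (1098, [28, 45, 150, 153], [-40, 11, 14])]
-44 [(4147, [1, 8, 54, 59], [-40, 11, 40]), (4453, [1, 8, 147, 150], [-40, 4, 36])]
-38 [(3495, [3, 16, 53, 54], [-40, 17, 40]), (3957, [4, 17, 148, 149], [-40, 6, 40])]
-32 [(1829, [14, 24, 53, 54], [-40, 13, 40]), (2657, [16, 146, 148, 149], [-40, 5, 40])]
-26 [(1082, [19, 52, 53, 54], [-40, 11, 40]), (2231, [23, 147, 148, 149], [-40, 7, 40])]
-20 [(649, [28, 53, 54, 54], [-13, 11, 40]), (1770, [34, 147, 148, 149], [-40, 7, 40])]
-14 [(624, [30, 53, 54, 54], [-16, 11, 40]), (1561, [36, 147, 148, 149], [-40, 7, 40])]
-8 [(493, [31, 53, 54, 54], [-17, 12, 40]), (1382, [146, 147, 148, 149], [-40, 5, 40])]
-2 [(432, [53, 53, 54, 54], [-19, 14, 40]), (1190, [146, 147, 148, 149], [-40, 5, 40])]
```

The contact comes from the finger knuckles resting on the side wall's rim: 55–58 mm out, with the wall at 53–59 mm. The cheese is round, so I'll lift a little, roll the tool 8.5° about the cheese axis towards the box middle, and then lower it.

```bash
python3 - <<'E'
from h import *
Rz=Ro.from_euler('z',4.2,degrees=True).as_matrix()
R=Rdown(4.2,0)@Ro.from_euler('x',8.5,degrees=True).as_matrix()
c=Rz@np.array([.5785,-.3306,.045]); f=lambda h:np.r_[c[:2],h]+.0196*R[:,2]
P0=np.array(env.observe()['position']);Rc=np.array(env.observe()['tool_rot'])
plan(P0+[0,0,.012],Rc,2,.4); plan(f(.048),R,4,.4,P0+[0,0,.012],Rc)
plan(f(.031),R,6,.4,f(.048),R);print(f(.031))
E
```

```text
n 2 step mm 6.0 rad 0.0000
0.4 -0.0 -0.0 -6.0 0.0000 0.0000 0.0000; 0.4 -0.0 -0.0 -6.0 0.0000 0.0000 0.0000
n 4 step mm 0.9 rad 0.0368
0.4 -0.1 -0.7 0.5 0.0368 0.0005 -0.0005; 0.4 -0.1 -0.7 0.5 0.0368 0.0005 -0.0005; 0.4 -0.1 -0.7 0.6 0.0368 0.0005 -0.0005; 0.4 -0.1 -0.7 0.6 0.0368 0.0005 -0.0005
n 6 step mm 2.8 rad 0.0000
0.4 0.0 0.4 2.8 0.0000 0.0000 0.0000; 0.4 0.0 0.4 2.8 0.0000 0.0000 0.0000; 0.4 0.0 0.4 2.8 0.0000 0.0000 0.0000; 0.4 0.0 0.4 2.8 0.0000 0.0000 0.0000; 0.4 0.0 0.4 2.8 0.0000 0.0000 0.0000; 0.4 0.0 0.4 2.8 0.0000 0.0000 0.0000
[ 0.60137115 -0.29023315  0.01161529]
```

Emit:
servo_tool(deltas="0.4 0 0 -6 0 0 0; 0.4 0 0 -8 0 0 0; 0.4 0 -0.7 0.5 0.037 0 0; 0.4 0 -0.7 0.5 0.037 0 0; 0.4 0 -0.7 0.5 0.037 0 0; 0.4 0 -0.7 0.5 0.037 0 0; 0.4 0 0 0 0 0 0; 0.4 0 0 0 0 0 0")

```text
time_s: 11.05
position: [0.6005, -0.2897, 0.03]
tool_rot: [[-0.997, -0.071, 0.011], [-0.072, 0.987, -0.146], [-0.001, -0.146, -0.989]]
ft_force: [-0.2, 0.1, -2.4]
grip_width: 0.0494
gripper_force: 24.3
```

```bash
cat > g.py <<'E'
from h import *
np.set_printoptions(precision=4,suppress=True)
s=env.observe();R=np.array(s['tool_rot']);print(s['position'],R,s['gripper_force'],s['ft_force'])
X,_,_=cloud(shot('wrist'));c=np.array(s['position'])-.0196*R[:,2]
t=(X-c)@R;P=X[(np.linalg.norm(t,axis=1)<.085)&(abs(t[:,1])<.022)&(t[:,2]<.015)&(t[:,2]>-.03)]
cc,a,N,r=fitspindle(P,c,-R[:,0]);print(cc,a,N,r,'in tool',R.T@(cc-s['position']))
Rz=Ro.from_euler('z',4.2,degrees=True).as_matrix();print('box frame',cc@Rz, a@Rz)
E
python3 g.py
```

```text
[ 0.6005 -0.2897  0.03  ] [[-0.9974 -0.0708  0.0111]
 [-0.0716  0.9867 -0.1459]
 [-0.0006 -0.1463 -0.9892]] 24.25872713327408 [-0.2052  0.0727 -2.3916]
[ 0.6017 -0.286   0.0494] [0.9973 0.0736 0.0017] 18071 0.0005330519576783126 in tool [-0.0015  0.0007 -0.0197]
box frame [ 0.5791 -0.3293  0.0494] [1.     0.0004 0.0017]
```

Emit:
servo_tool(deltas="0.4 0 0.3 4 0 0 0; 0.4 0 0.3 4 0 0 0; 0.4 0 0.3 4 0 0 0; 0.4 0 0.3 3 0 0 0; 0.4 0 0.2 1.5 0 0 0; 0.4 0 0 0 0 0 0; 0.4 0 0 0 0 0 0")

```text
time_s: 11.68
position: [0.6003, -0.2912, 0.0139]
tool_rot: [[-0.997, -0.07, 0.011], [-0.071, 0.987, -0.147], [-0.0, -0.148, -0.989]]
ft_force: [-3.3, 1.2, 4.8]
grip_width: 0.0494
gripper_force: 28.5
```

```bash
python3 g.py
```

```text
[ 0.6003 -0.2912  0.0139] [[-0.9975 -0.0704  0.011 ]
 [-0.0713  0.9865 -0.1472]
 [-0.0005 -0.1476 -0.989 ]] 28.464385690167546 [-3.2839  1.2194  4.8313]
[ 0.6016 -0.2875  0.0333] [0.9973 0.0737 0.001 ] 18080 0.0005428216614117163 in tool [-0.0015  0.0007 -0.0197]
box frame [ 0.5789 -0.3308  0.0333] [1.     0.0004 0.001 ]
```

Emit:
servo_tool(deltas="0.4 0 -0.1 -1 0 0 0; 0.4 0 0.9 0 -0.044 0 0; 0.4 0 0.1 1 0 0 0; 0.4 0 0.1 1 0 0 0; 0.4 0 0 0 0 0 0; 0.4 0 0 0 0 0 0", newtons=20)

```text
time_s: 12.23
position: [0.6007, -0.2908, 0.0128]
tool_rot: [[-0.997, -0.071, 0.009], [-0.071, 0.992, -0.106], [-0.002, -0.106, -0.994]]
ft_force: [-1.6, -2.4, 4.3]
grip_width: 0.0491
gripper_force: 29.0
```

```bash
python3 g.py
```

```text
[ 0.6007 -0.2908  0.0128] [[-0.9975 -0.0706  0.0092]
 [-0.0712  0.9918 -0.106 ]
 [-0.0016 -0.1064 -0.9943]] 28.954977469984442 [-1.5599 -2.3829  4.257 ]
[ 0.602  -0.288   0.0323] [0.9973 0.0737 0.0026] 18084 0.0005363913059394374 in tool [-0.0015  0.0006 -0.0197]
box frame [ 0.5793 -0.3313  0.0323] [1.     0.0005 0.0026]
```

Emit:
servo_tool(deltas="0.6 0 0 0 0 0 0; 0.62 0 0 0 0 0 0; 0.64 0 0 0 0 0 0; 0.65 0 0 0 0 0 0; 0.65 0 0 0 0 0 0")

```text
time_s: 12.7
position: [0.6004, -0.2895, 0.0119]
tool_rot: [[-0.997, -0.071, 0.008], [-0.072, 0.992, -0.103], [-0.0, -0.103, -0.995]]
ft_force: [0.3, 3.3, 2.1]
grip_width: 0.0553
gripper_force: 0.8
```

```bash
python3 g.py
```

```text
[ 0.6004 -0.2895  0.0119] [[-0.9974 -0.0712  0.0077]
 [-0.0716  0.9921 -0.1027]
 [-0.0003 -0.103  -0.9947]] 0.8019327707734192 [0.3042 3.2838 2.0702]
[ 0.6021 -0.2868  0.0298] [ 0.9972  0.0743 -0.0034] 17831 0.0005333319153311518 in tool [-0.0019  0.0007 -0.018 ]
box frame [ 0.5794 -0.3301  0.0298] [ 1.      0.0011 -0.0034]
```

```bash
python3 - <<'E'
from h import *
s=env.observe();P=np.array(s['position']);R=np.array(s['tool_rot'])
a=P-.15*R[:,2];plan(a,R,8,.65)
Rr=Rdown(-1.8,24);w=np.array([.48,.10,.27]);plan(w,Rr,12,.75,a,R)
c=np.array([.557,.3373,.114]);plan(c-.08*Rr[:,2],Rr,8,.75,w,Rr)
E
```

```text
n 8 step mm 18.8 rad 0.0000
0.65 0.0 -0.0 -18.8 0.0000 0.0000 0.0000; 0.65 0.0 -0.0 -18.8 0.0000 0.0000 0.0000; 0.65 0.0 -0.0 -18.8 0.0000 0.0000 0.0000; 0.65 0.0 -0.0 -18.8 0.0000 0.0000 0.0000; 0.65 0.0 -0.0 -18.8 0.0000 0.0000 0.0000; 0.65 0.0 -0.0 -18.8 0.0000 0.0000 0.0000; 0.65 0.0 -0.0 -18.8 0.0000 0.0000 0.0000; 0.65 0.0 -0.0 -18.8 0.0000 0.0000 0.0000
n 12 step mm 34.0 rad 0.0365
0.75 7.7 30.7 -12.3 -0.0067 -0.0344 0.0102; 0.75 7.6 30.7 -12.4 -0.0067 -0.0344 0.0102; 0.75 7.5 30.7 -12.4 -0.0067 -0.0344 0.0102; 0.75 7.3 30.7 -12.5 -0.0067 -0.0344 0.0102; 0.75 7.2 30.7 -12.5 -0.0067 -0.0344 0.0102; 0.75 7.1 30.7 -12.6 -0.0067 -0.0344 0.0102; 0.75 7.0 30.8 -12.6 -0.0067 -0.0344 0.0102; 0.75 6.9 30.8 -12.6 -0.0067 -0.0344 0.0102
0.75 6.8 30.8 -12.7 -0.0067 -0.0344 0.0102; 0.75 6.6 30.8 -12.7 -0.0067 -0.0344 0.0102; 0.75 6.5 30.8 -12.7 -0.0067 -0.0344 0.0102; 0.75 6.4 30.8 -12.7 -0.0067 -0.0344 0.0102
n 8 step mm 32.0 rad 0.0000
0.75 -0.0 30.0 11.3 0.0000 0.0000 0.0000; 0.75 -0.0 30.0 11.3 0.0000 0.0000 0.0000; 0.75 -0.0 30.0 11.3 0.0000 0.0000 0.0000; 0.75 -0.0 30.0 11.3 0.0000 0.0000 0.0000; 0.75 -0.0 30.0 11.3 0.0000 0.0000 0.0000; 0.75 -0.0 30.0 11.3 0.0000 0.0000 0.0000; 0.75 -0.0 30.0 11.3 0.0000 0.0000 0.0000; 0.75 -0.0 30.0 11.3 0.0000 0.0000 0.0000
```

Emit:
servo_tool(deltas="0.66 0 0 -3 0 0 0; 0.66 0 0 -6 0 0 0; 0.66 0 0 -12 0 0 0; 0.66 0 0 -20 0 0 0; 0.66 0 0 -26 0 0 0; 0.66 0 0 -30 0 0 0; 0.66 0 0 -30 0 0 0; 0.66 0 0 -23 0 0 0")

```text
time_s: 13.42
position: [0.5995, -0.2747, 0.1654]
tool_rot: [[-0.997, -0.07, 0.011], [-0.071, 0.992, -0.106], [-0.004, -0.106, -0.994]]
ft_force: [1.2, 0.4, 0.3]
grip_width: 0.0564
gripper_force: 0.0
```

Emit:
servo_tool(deltas="0.75 7.7 30.7 -12.3 -0.0067 -0.0344 0.0102; 0.75 7.6 30.7 -12.4 -0.0067 -0.0344 0.0102; 0.75 7.5 30.7 -12.4 -0.0067 -0.0344 0.0102; 0.75 7.3 30.7 -12.5 -0.0067 -0.0344 0.0102; 0.75 7.2 30.7 -12.5 -0.0067 -0.0344 0.0102; 0.75 7.1 30.7 -12.6 -0.0067 -0.0344 0.0102; 0.75 7 30.8 -12.6 -0.0067 -0.0344 0.0102; 0.75 7 30.8 -12.6 -0.0067 -0.0344 0.0102")

```text
time_s: 14.08
position: [0.5188, -0.0239, 0.2355]
tool_rot: [[-0.96, 0.003, 0.281], [-0.009, 0.999, -0.039], [-0.281, -0.039, -0.959]]
ft_force: [1.2, 0.3, -0.1]
grip_width: 0.0643
gripper_force: 0.0
```

Emit:
servo_tool(deltas="0.75 6.8 30.8 -12.7 -0.0067 -0.0344 0.0102; 0.75 6.6 30.8 -12.7 -0.0067 -0.0344 0.0102; 0.75 6.5 30.8 -12.7 -0.0067 -0.0344 0.0102; 0.75 6.4 30.8 -12.7 -0.0067 -0.0344 0.0102; 0.75 0 30 11 0 0 0; 0.75 0 30 11 0 0 0; 0.75 0 30 11 0 0 0; 0.75 0 30 11 0 0 0")

```text
time_s: 14.75
position: [0.5013, 0.2205, 0.2309]
tool_rot: [[-0.912, 0.031, 0.41], [0.028, 1.0, -0.013], [-0.41, 0.0, -0.912]]
ft_force: [0.6, -0.1, -0.1]
grip_width: 0.0643
gripper_force: 0.0
```

```bash
python3 - <<'E'
from h import *
np.set_printoptions(precision=4,suppress=True)
s=env.observe();print(s['position'],s['tool_rot'],s['ft_force'])
R=Rdown(-1.8,24); z=R[:,2]; c=np.array([.557,.3373,.114])
p=shot('wrist');X,_,_=cloud(p);P=X[np.linalg.norm(X-c,axis=1)<.085];P=P[(P-c)@-z>-.008]
cc,a,N,r=fitspindle(P,c,-R[:,0]);print(cc,a,N,r)
plan(cc-.07*z,R,6,.75)
# box check from top
p=shot('side');X,_,_=cloud(p);Rz=Ro.from_euler('z',4.2,degrees=True).as_matrix();c=Rz@np.array([.579,-.330,.031]);P=X[np.linalg.norm(X-c,axis=1)<.075]
P=P[(P[:,2]>.025)&(abs((P-c)@Rz)[:,1]<.024)]
cc,a,N,r=fitspindle(P,c,Rz[:,0]);print('placed',cc@Rz,a@Rz,N,r)
E
```

```text
[0.5013 0.2205 0.2309] [[-0.9118  0.031   0.4095]
 [ 0.0283  0.9995 -0.0127]
 [-0.4097  0.     -0.9122]] [ 0.5783 -0.1002 -0.1254]
[0.5569 0.3373 0.114 ] [ 0.9082 -0.0349  0.417 ] 6011 0.0008468657105756701
n 6 step mm 21.3 rad 0.0004
0.75 -0.2 19.2 9.4 0.0003 0.0001 0.0003; 0.75 -0.2 19.2 9.4 0.0003 0.0001 0.0003; 0.75 -0.2 19.2 9.3 0.0003 0.0001 0.0003; 0.75 -0.2 19.2 9.3 0.0003 0.0001 0.0003; 0.75 -0.2 19.2 9.3 0.0003 0.0001 0.0003; 0.75 -0.2 19.2 9.3 0.0003 0.0001 0.0003
placed [ 0.5796 -0.331   0.0292] [ 0.9999  0.0041 -0.0134] 358 0.0017767022648892798
```

Emit:
servo_tool(deltas="0.75 -0.2 19.2 9.4 0 0 0; 0.75 -0.2 19.2 9.4 0 0 0; 0.75 -0.2 19.2 9.3 0 0 0; 0.75 -0.2 19.2 9.3 0 0 0; 0.75 -0.2 19.2 9.3 0 0 0; 0.75 -0.2 19.2 9.3 0 0 0; 0.75 0 0 0 0 0 0; 0.75 0 0 0 0 0 0")

```text
time_s: 15.52
position: [0.5289, 0.3332, 0.1796]
tool_rot: [[-0.913, 0.03, 0.407], [0.028, 1.0, -0.013], [-0.408, -0.001, -0.913]]
ft_force: [0.3, -0.3, 0.0]
grip_width: 0.064
gripper_force: 0.0
```

```bash
python3 - <<'E'
from h import *
np.set_printoptions(precision=4,suppress=True)
R=Rdown(-1.8,24); z=R[:,2]; c=np.array([.557,.3373,.114])
p=shot('wrist');X,_,_=cloud(p);P=X[np.linalg.norm(X-c,axis=1)<.085];P=P[(P-c)@-z>-.008]
cc,a,N,r=fitspindle(P,c,-R[:,0]);s=env.observe();R0=np.array(s['tool_rot']);print(cc,R0.T@(cc-s['position']),R0.T@a,N,r)
E
```

```text
[0.5572 0.3371 0.1142] [0.0012 0.0053 0.0716] [-1.     -0.0007 -0.0089] 8660 0.0008159831053087724
```

Emit:
servo_tool(deltas="0.75 1 4.7 5 0 0 0; 0.75 0 0 5 0 0 0; 0.75 0 0 0 0 0 0; 0.75 0 0 0 0 0 0")

```text
time_s: 15.9
position: [0.5322, 0.3374, 0.1694]
tool_rot: [[-0.913, 0.032, 0.407], [0.029, 0.999, -0.014], [-0.407, -0.001, -0.913]]
ft_force: [0.0, 0.2, -0.1]
grip_width: 0.0638
gripper_force: 0.0
```

```bash
python3 - <<'E'
from h import *
np.set_printoptions(precision=4,suppress=True)
R=Rdown(-1.8,24); z=R[:,2]; c=np.array([.557,.3373,.114])
p=shot('wrist');X,_,_=cloud(p);P=X[np.linalg.norm(X-c,axis=1)<.085];P=P[(P-c)@-z>-.008]
cc,a,N,r=fitspindle(P,c,-R[:,0]);s=env.observe();R0=np.array(s['tool_rot']);print(cc,R0.T@(cc-s['position']),R0.T@a,N,r)
E
```

```text
[0.5571 0.3372 0.1141] [-0.0001  0.0004  0.0608] [-0.9999 -0.0004 -0.0101] 9391 0.0008104390219575677
```

Aligned. Descend 61 + 14 = 75 mm, then grip.

Emit:
servo_tool(deltas="0.75 0 0 14 0 0 0; 0.75 0 0 15 0 0 0; 0.75 0 0 15 0 0 0; 0.75 0 0 14 0 0 0; 0.75 0 0 10 0 0 0; 0.75 0 0 7 0 0 0; 0.75 0 0 0 0 0 0; 0.75 0 0 0 0 0 0", newtons=22)

```text
time_s: 16.62
position: [0.5628, 0.3369, 0.1011]
tool_rot: [[-0.913, 0.031, 0.407], [0.028, 1.0, -0.013], [-0.407, -0.0, -0.913]]
ft_force: [0.6, 0.3, -0.4]
grip_width: 0.064
gripper_force: 0.0
```

Emit:
servo_tool(deltas="0.65 0 0 0 0 0 0; 0.6 0 0 0 0 0 0; 0.55 0 0 0 0 0 0; 0.5 0 0 0 0 0 0; 0.45 0 0 0 0 0 0; 0.4 0 0 0 0 0 0")

```text
time_s: 17.12
position: [0.5627, 0.3372, 0.102]
tool_rot: [[-0.912, 0.031, 0.408], [0.028, 1.0, -0.012], [-0.408, 0.0, -0.913]]
ft_force: [-3.8, 1.2, 5.6]
grip_width: 0.0489
gripper_force: 22.8
```

Emit:
servo_tool(deltas="0.4 0 0 -4 0 0 0; 0.4 0 0 -8 0 0 0; 0.4 0 0 -14 0 0 0; 0.4 0 0 -20 0 0 0; 0.4 0 0 -25 0 0 0; 0.4 0 0 -30 0 0 0; 0.4 0 0 -25 0 0 0; 0.4 0 0 -12 0 0 0")

```text
time_s: 17.78
position: [0.5053, 0.3391, 0.2309]
tool_rot: [[-0.912, 0.03, 0.41], [0.028, 1.0, -0.011], [-0.41, 0.002, -0.912]]
ft_force: [0.5, 0.6, -1.9]
grip_width: 0.0492
gripper_force: 24.4
```

```bash
python3 - <<'E'
from h import *
s=env.observe();R=np.array(s['tool_rot']);print(s['position'],s['gripper_force'],s['grip_width'])
w=np.array([.45,.0,.27]);plan(w,Rdown(-1.8,24),12,.4)
Rb=Rdown(4.2,0)@Ro.from_euler('x',-4,degrees=True).as_matrix()
c=Ro.from_euler('z',4.2,degrees=True).as_matrix()@np.array([.578,-.2381,.125]);b=c+.014*Rb[:,2]
plan(b,Rb,12,.4,w,Rdown(-1.8,24))
E
```

```text
[0.50531538 0.33911676 0.23089041] 24.4231054186821 0.04920636495712018
n 12 step mm 28.8 rad 0.0003
0.4 2.1 -28.4 -4.6 0.0002 0.0003 0.0000; 0.4 2.1 -28.4 -4.5 0.0002 0.0003 0.0000; 0.4 2.1 -28.4 -4.5 0.0002 0.0003 0.0000; 0.4 2.1 -28.4 -4.5 0.0002 0.0003 0.0000; 0.4 2.1 -28.4 -4.5 0.0002 0.0003 0.0000; 0.4 2.1 -28.4 -4.5 0.0002 0.0003 0.0000; 0.4 2.1 -28.4 -4.5 0.0002 0.0003 0.0000; 0.4 2.1 -28.4 -4.5 0.0002 0.0003 0.0000
0.4 2.1 -28.4 -4.5 0.0002 0.0003 0.0000; 0.4 2.1 -28.4 -4.5 0.0002 0.0003 0.0000; 0.4 2.1 -28.4 -4.5 0.0002 0.0003 0.0000; 0.4 2.1 -28.4 -4.5 0.0002 0.0003 0.0000
n 12 step mm 24.1 rad 0.0367
0.4 -6.0 -15.8 17.2 -0.0076 0.0352 -0.0074; 0.4 -6.5 -16.0 16.8 -0.0076 0.0352 -0.0074; 0.4 -7.0 -16.1 16.5 -0.0076 0.0352 -0.0074; 0.4 -7.4 -16.3 16.1 -0.0076 0.0352 -0.0074; 0.4 -7.9 -16.5 15.7 -0.0076 0.0352 -0.0074; 0.4 -8.3 -16.7 15.3 -0.0076 0.0352 -0.0074; 0.4 -8.7 -16.9 14.9 -0.0076 0.0352 -0.0074; 0.4 -9.1 -17.0 14.4 -0.0076 0.0352 -0.0074
0.4 -9.5 -17.2 14.0 -0.0076 0.0352 -0.0074; 0.4 -9.8 -17.4 13.5 -0.0076 0.0352 -0.0074; 0.4 -10.1 -17.6 13.0 -0.0076 0.0352 -0.0074; 0.4 -10.5 -17.7 12.5 -0.0076 0.0352 -0.0074
```

Emit:
servo_tool(deltas="0.4 2 -18 -5 0 0 0; 0.4 2 -30 -5 0 0 0; 0.4 2 -34 -5 0 0 0; 0.4 2 -36 -5 0 0 0; 0.4 2 -36 -5 0 0 0; 0.4 2 -36 -5 0 0 0; 0.4 2 -36 -5 0 0 0; 0.4 2 -36 -5 0 0 0")

```text
time_s: 18.45
position: [0.4662, 0.0766, 0.257]
tool_rot: [[-0.913, 0.03, 0.406], [0.028, 1.0, -0.013], [-0.406, -0.0, -0.914]]
ft_force: [1.6, 0.5, -2.7]
grip_width: 0.0495
gripper_force: 24.3
```

Emit:
servo_tool(deltas="0.4 2 -34 -5 0 0 0; 0.4 2 -28 -5 0 0 0; 0.4 1 -17 -3 0 0 0; 0.4 -6 -16 17 -0.0076 0.0352 -0.0074; 0.4 -6.5 -16 17 -0.0076 0.0352 -0.0074; 0.4 -7 -16 16.5 -0.0076 0.0352 -0.0074; 0.4 -7.5 -16.3 16 -0.0076 0.0352 -0.0074; 0.4 -8 -16.5 15.7 -0.0076 0.0352 -0.0074")

```text
time_s: 19.12
position: [0.5152, -0.0825, 0.2002]
tool_rot: [[-0.971, -0.017, 0.239], [-0.01, 1.0, 0.028], [-0.239, 0.024, -0.971]]
ft_force: [0.5, 0.7, -2.4]
grip_width: 0.0491
gripper_force: 24.3
```

Emit:
servo_tool(deltas="0.4 -8.3 -16.7 15 -0.0076 0.0352 -0.0074; 0.4 -8.7 -17 15 -0.0076 0.0352 -0.0074; 0.4 -9 -17 14.4 -0.0076 0.0352 -0.0074; 0.4 -9.5 -17 14 -0.0076 0.0352 -0.0074; 0.4 -9.8 -17.4 13.5 -0.0076 0.0352 -0.0074; 0.4 -10 -17.6 13 -0.0076 0.0352 -0.0074; 0.4 -10.5 -17.7 12.5 -0.0076 0.0352 -0.0074; 0.4 0 0 0 0 0 0")

```text
time_s: 19.78
position: [0.5998, -0.1973, 0.1048]
tool_rot: [[-0.997, -0.072, -0.01], [-0.073, 0.995, 0.071], [0.005, 0.072, -0.997]]
ft_force: [-1.6, 0.5, -3.1]
grip_width: 0.0491
gripper_force: 24.4
```

```bash
sed -i 's/-.0196\*R/-.014*R/' g.py; cat >> g.py <<'E'
t=Rz@np.array([.578,-.2381,float(__import__('sys').argv[1])]); d=R.T@(t-cc); print('shift tool mm',d*1e3)
print('rot to level',Ro.from_matrix(R.T@Rdown(4.2,0)@Ro.from_euler('x',-4,degrees=True).as_matrix()).as_rotvec())
E
python3 g.py .055
```

```text
[ 0.5998 -0.1973  0.1048] [[-0.9973 -0.0724 -0.0101]
 [-0.0729  0.9948  0.0713]
 [ 0.0049  0.0718 -0.9974]] 24.35427188873291 [-1.6126  0.5307 -3.1061]
[ 0.6023 -0.1977  0.1181] [0.9974 0.0719 0.0036] 17201 0.0005397598930115231 in tool [-0.0024  0.0004 -0.0133]
box frame [ 0.5862 -0.2412  0.1181] [ 1.     -0.0014  0.0036]
shift tool mm [ 7.8737 -1.4048 63.1576]
rot to level [ 0.0021 -0.0049 -0.0007]
```

Emit:
servo_tool(deltas="0.4 4 -0.3 8 0 -0.002 0; 0.4 4 -0.3 12 0 -0.002 0; 0.4 0 -0.3 12 0 0 0; 0.4 0 -0.3 12 0 0 0; 0.4 0 -0.2 10 0 0 0; 0.4 0 0 7 0 0 0; 0.4 0 0 2 0 0 0; 0.4 0 0 0 0 0 0")

```text
time_s: 20.5
position: [0.591, -0.1923, 0.0457]
tool_rot: [[-0.997, -0.074, -0.001], [-0.074, 0.995, 0.07], [-0.004, 0.07, -0.998]]
ft_force: [-0.4, -0.7, -1.5]
grip_width: 0.0492
gripper_force: 24.4
```

Emit:
servo_tool(deltas="0.4 0 0 0 0 0 0")

```text
time_s: 20.58
position: [0.5914, -0.1926, 0.0463]
tool_rot: [[-0.997, -0.074, -0.0], [-0.074, 0.995, 0.069], [-0.005, 0.069, -0.998]]
ft_force: [0.3, -0.4, -3.8]
grip_width: 0.0491
gripper_force: 24.4
```

```bash
python3 g.py .0305
```

```text
[ 0.5914 -0.1926  0.0463] [[-0.9973 -0.074  -0.0001]
 [-0.0738  0.9948  0.0695]
 [-0.0051  0.0693 -0.9976]] 24.395669996738434 [ 0.3202 -0.363  -3.753 ]
[ 0.5937 -0.193   0.0597] [0.9972 0.0731 0.0142] 17192 0.0005359022064527072 in tool [-0.0023  0.0004 -0.0133]
box frame [ 0.578  -0.236   0.0597] [ 0.9999 -0.0001  0.0142]
shift tool mm [ 0.1263 -4.1593 28.9397]
rot to level [-0.0005  0.005   0.001 ]
```

Emit:
servo_tool(deltas="0.4 0 -1.5 4 0 0.006 0; 0.4 0 -1.3 5 0 0.006 0; 0.4 0 -1 6 0 0 0; 0.4 0 -0.3 5 0 0 0; 0.4 0 0 4 0 0 0; 0.4 0 0 2 0 0 0; 0.4 0 0 0 0 0 0; 0.4 0 0 0 0 0 0")

```text
time_s: 21.3
position: [0.5913, -0.1949, 0.0195]
tool_rot: [[-0.997, -0.074, -0.013], [-0.075, 0.995, 0.069], [0.008, 0.07, -0.998]]
ft_force: [-0.2, 0.6, -2.3]
grip_width: 0.049
gripper_force: 24.4
```

```bash
python3 g.py .0305
```

```text
[ 0.5913 -0.1949  0.0195] [[-0.9972 -0.0738 -0.0128]
 [-0.0745  0.9948  0.069 ]
 [ 0.0076  0.0698 -0.9975]] 24.407587945461273 [-0.2486  0.6026 -2.2733]
[ 0.5938 -0.1952  0.0328] [0.9973 0.074  0.0008] 17191 0.0005431312972287427 in tool [-0.0024  0.0004 -0.0133]
box frame [ 0.5779 -0.2382  0.0328] [1.     0.0007 0.0008]
shift tool mm [-0.1231 -0.0902  2.296 ]
rot to level [ 0.     -0.0077  0.0008]
```

No contact yet, and it lies level and aligned; 2 mm to go.

Emit:
servo_tool(deltas="0.4 0 -0.1 1 0 0 0; 0.4 0 -0.1 1 0 0 0; 0.4 0 0 0 0 0 0; 0.4 0 0 0 0 0 0")

```text
time_s: 21.68
position: [0.5912, -0.1949, 0.0176]
tool_rot: [[-0.997, -0.074, -0.013], [-0.075, 0.995, 0.069], [0.008, 0.07, -0.998]]
ft_force: [0.4, 0.5, -2.9]
grip_width: 0.0492
gripper_force: 24.4
```

Emit:
servo_tool(deltas="0.6 0 0 0 0 0 0; 0.62 0 0 0 0 0 0; 0.64 0 0 0 0 0 0; 0.66 0 0 0 0 0 0; 0.66 0 0 0 0 0 0", newtons=20)

```text
time_s: 22.1
position: [0.5914, -0.195, 0.0177]
tool_rot: [[-0.997, -0.074, -0.012], [-0.075, 0.995, 0.069], [0.007, 0.07, -0.998]]
ft_force: [-0.3, -0.4, 0.1]
grip_width: 0.0562
gripper_force: 0.0
```

Emit:
servo_tool(deltas="0.66 0 0 -3 0 0 0; 0.66 0 0 -6 0 0 0; 0.66 0 0 -12 0 0 0; 0.66 0 0 -20 0 0 0; 0.66 0 0 -26 0 0 0; 0.66 0 0 -30 0 0 0; 0.66 0 0 -30 0 0 0; 0.66 0 0 -23 0 0 0")

```text
time_s: 22.77
position: [0.5934, -0.2056, 0.1705]
tool_rot: [[-0.997, -0.074, -0.01], [-0.074, 0.995, 0.067], [0.005, 0.068, -0.998]]
ft_force: [0.4, -0.4, 0.2]
grip_width: 0.0565
gripper_force: 0.0
```

Emit:
servo_tool(deltas="0.5 8 0 -20 0 0.004 0; 0.2 16 0 -30 0 0 0; 0 20 0 -30 0 0 0; 0 20 0 -20 0 0 0; 0 10 0 -5 0 0 0; 0 0 0 0 0 0 0")

```text
time_s: 23.27
position: [0.5201, -0.2184, 0.2748]
tool_rot: [[-0.997, -0.073, -0.014], [-0.074, 0.995, 0.067], [0.009, 0.067, -0.998]]
ft_force: [0.1, -0.1, 0.1]
grip_width: 0.0003
gripper_force: 0.0
```

```bash
python3 - <<'E'
from h import *
np.set_printoptions(precision=4,suppress=True)
s=env.observe();print(s['position'],s['q'],s['time_s'])
p=shot('wrist');save(p,'w4.png');X,u,v=cloud(p);Rz=Ro.from_euler('z',4.2,degrees=True).as_matrix()
for y in (-.3301,-.2381):
    c=Rz@np.array([.579,y,.031]);Q=(X-c)@Rz;P=X[(abs(Q[:,0])<.075)&(abs(Q[:,1])<.027)&(Q[:,2]>-.012)&(Q[:,2]<.04)]
    cc,a,N,r=fitspindle(P,c,Rz[:,0]);print('placed',cc@Rz,a@Rz,N,r)
q=X@Rz;m=(q[:,0]>.64)&(q[:,0]<.75)&(abs(q[:,1]+.284)<.11)&(q[:,2]>.09)&(q[:,2]<.27);l=q[m]
print(len(l));
if len(l)>50:
    c=l.mean(0);print('lid',c,np.linalg.svd(l-c,full_matrices=False)[2][2],l.min(0),l.max(0))
for cam in('side','top'):
    p=shot(cam);q=cloud(p)[0]@Rz
    m=(q[:,0]>.66)&(q[:,0]<.80)&(abs(q[:,1]+.284)<.12)&(q[:,2]>.10)&(q[:,2]<.3);l=q[m]
    for z in np.arange(.1,.3,.02):
        w=l[abs(l[:,2]-z)<.01]; print(cam,round(z,2),len(w),np.percentile(w,[2,50,98],axis=0)[:,:2].ravel() if len(w) else '')
    for d in env.spot_point('lid_handle',p)[:1]: print(d['uv'],d['conf'],deproj(p,d['uv'])@Rz)
E
```

```text
[ 0.5201 -0.2184  0.2748] [ -36.0242   22.8485   65.5798    2.6221   94.457  -130.0869] 23.2667
placed [ 0.5795 -0.3305  0.0295] [ 1.      0.0006 -0.0061] 2514 0.0007216081925380588
placed [ 0.5778 -0.2387  0.0297] [ 1.     -0.0008 -0.0019] 2152 0.0006741757192384114
470
lid [ 0.6745 -0.2887  0.1437] [ 0.9934  0.001  -0.1147] [ 0.6667 -0.3894  0.09  ] [ 0.6788 -0.2415  0.1729]
side 0.1 117 [ 0.6664 -0.3895  0.6702 -0.2959  0.6742 -0.1861]
side 0.12 234 [ 0.6676 -0.3898  0.6718 -0.2931  0.6757 -0.1828]
side 0.14 236 [ 0.6711 -0.3897  0.674  -0.2966  0.6778 -0.1866]
side 0.16 242 [ 0.6731 -0.3889  0.6762 -0.2934  0.6806 -0.1864]
side 0.18 245 [ 0.6749 -0.389   0.6787 -0.2948  0.6825 -0.1861]
side 0.2 263 [ 0.6765 -0.3905  0.6807 -0.2935  0.6851 -0.1839]
side 0.22 290 [ 0.6792 -0.39    0.6835 -0.2921  0.7265 -0.1846]
side 0.24 255 [ 0.6816 -0.389   0.6853 -0.294   0.6927 -0.1858]
side 0.26 0 
side 0.28 0 
[407.0, 205.7] 0.91 [ 0.7242 -0.2899  0.2209]
top 0.1 44 [ 0.6661 -0.3919  0.6683 -0.2656  0.6715 -0.1864]
top 0.12 88 [ 0.667  -0.39    0.6699 -0.2623  0.6736 -0.185 ]
top 0.14 111 [ 0.6691 -0.3897  0.6718 -0.2741  0.6768 -0.1825]
top 0.16 121 [ 0.6713 -0.3872  0.6736 -0.2848  0.6766 -0.1869]
top 0.18 142 [ 0.6731 -0.3886  0.6758 -0.2875  0.6782 -0.1857]
top 0.2 142 [ 0.6762 -0.3913  0.6782 -0.284   0.6827 -0.1838]
top 0.22 221 [ 0.6777 -0.3855  0.6811 -0.2874  0.7293 -0.1899]
top 0.24 256 [ 0.6807 -0.3897  0.6842 -0.2886  0.6905 -0.1854]
top 0.26 1 [ 0.6869 -0.3066  0.6869 -0.3066  0.6869 -0.3066]
top 0.28 0 
[382.0, 141.1] 0.89 [ 0.7164 -0.2914  0.2228]
```

View pics/w4.png

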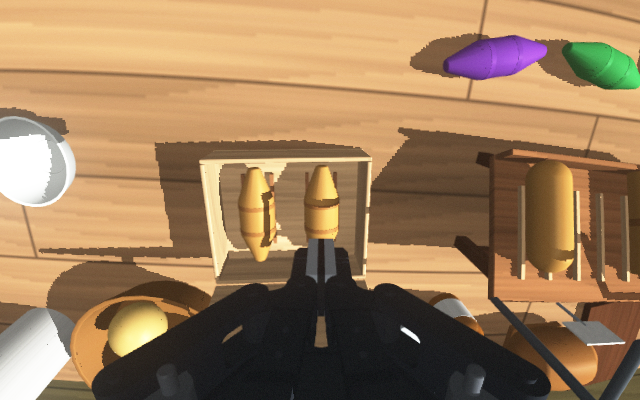

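Both cheeses lie level in their cradles: (257,210) and (321,205) in the picture, fitted centres ±46 mm from the box middle. For the lid, I'll come over the top, lower the shut fingers behind it off to the side of the knob, and sweep it around its hinge.

```bash
cat > lid.py <<'E'
from h import *
Rz=Ro.from_euler('z',4.2,degrees=True).as_matrix(); l=np.radians(15); R=Rdown(4.2,15)
def T(th,rho,extra=0,over=0):
    th=np.radians(th);n=np.array([np.sin(th),np.cos(th)])
    d=.013*abs(np.sin(th+l))+extra
    x,z=np.array([.6655,.068])+rho*np.array([-np.cos(th),np.sin(th)])+(.008+d)*n
    return Rz@np.array([x,-.243,z])
E
python3 - <<'E'
from lid import *
s=T(96.5,.157,.009);a=s+[0,0,.075];print(s,a)
plan(a,R,8,0);plan(s,R,4,0,a,R)
E
```

```text
[ 0.72806561 -0.19018854  0.22069709] [ 0.72806561 -0.19018854  0.29569709]
n 8 step mm 26.2 rad 0.0356
0 -26.0 1.7 -3.3 0.0089 -0.0344 -0.0010; 0 -26.1 1.7 -2.4 0.0089 -0.0344 -0.0010; 0 -26.1 1.6 -1.6 0.0089 -0.0344 -0.0010; 0 -26.2 1.6 -0.7 0.0089 -0.0344 -0.0010; 0 -26.2 1.6 0.2 0.0089 -0.0344 -0.0010; 0 -26.2 1.5 1.1 0.0089 -0.0344 -0.0010; 0 -26.1 1.5 2.0 0.0089 -0.0344 -0.0010; 0 -26.0 1.5 2.9 0.0089 -0.0344 -0.0010
n 4 step mm 18.7 rad 0.0000
0 4.9 0.0 18.1 0.0000 0.0000 0.0000; 0 4.9 0.0 18.1 0.0000 0.0000 0.0000; 0 4.9 0.0 18.1 0.0000 0.0000 0.0000; 0 4.9 0.0 18.1 0.0000 0.0000 0.0000
```

Emit:
servo_tool(deltas="0 -20 1.7 -8 0.0089 -0.0344 -0.001; 0 -26 1.7 -8 0.0089 -0.0344 -0.001; 0 -26 1.6 -3 0.0089 -0.0344 -0.001; 0 -26 1.6 0 0.0089 -0.0344 -0.001; 0 -26 1.6 1 0.0089 -0.0344 -0.001; 0 -26 1.5 2 0.0089 -0.0344 -0.001; 0 -26 1.5 3 0.0089 -0.0344 -0.001; 0 -20 1.5 3 0.0089 -0.0344 -0.001")

```text
time_s: 24.18
position: [0.7176, -0.1914, 0.3027]
tool_rot: [[-0.963, -0.074, 0.26], [-0.072, 0.997, 0.019], [-0.26, -0.001, -0.965]]
ft_force: [-0.2, 0.5, 0.0]
grip_width: -0.0002
gripper_force: 0.0
```

Emit:
servo_tool(deltas="0 -8 0 0 0 0 0; 0 0 0 0 0 0 0; 0 0 0 0 0 0 0")

```text
time_s: 24.43
position: [0.7234, -0.1913, 0.305]
tool_rot: [[-0.963, -0.074, 0.258], [-0.071, 0.997, 0.018], [-0.259, -0.001, -0.966]]
ft_force: [-1.1, 0.7, 0.0]
grip_width: 0.0003
gripper_force: 0.0
```

```bash
python3 - <<'E'
from lid import *
s=T(96.5,.157,.009);o=env.observe();print(o['position'],o['tool_rot'],o['q'],o['ft_force'])
plan(s,R,5,0)
E
```

```text
[ 0.7234283  -0.19134014  0.30500255] [[-9.63334280e-01 -7.36911785e-02  2.57985803e-01]
 [-7.13345764e-02  9.97280937e-01  1.84962301e-02]
 [-2.58647332e-01 -5.85255490e-04 -9.65971643e-01]] [ -26.48716124   35.27664782   40.6856244     7.5642428    91.04853176
 -119.71677876] [-1.06077328  0.71349221  0.03112034]
n 5 step mm 16.9 rad 0.0002
0 3.5 0.2 16.5 -0.0001 -0.0000 0.0001; 0 3.5 0.2 16.5 -0.0001 -0.0000 0.0001; 0 3.5 0.2 16.5 -0.0001 -0.0000 0.0001; 0 3.5 0.2 16.5 -0.0001 -0.0000 0.0001; 0 3.5 0.2 16.5 -0.0001 -0.0000 0.0001
```

Emit:
servo_tool(deltas="0 -8.5 0 2 0 0 0; 0 4 0.2 14 0 0 0; 0 4.3 0.2 16 0 0 0; 0 4.3 0.2 16 0 0 0; 0 4.3 0.2 16 0 0 0; 0 4.3 0.2 15 0 0 0; 0 1 0 4 0 0 0; 0 0 0 0 0 0 0")

```text
time_s: 25.1
position: [0.7307, -0.1902, 0.2215]
tool_rot: [[-0.964, -0.073, 0.257], [-0.07, 0.997, 0.019], [-0.258, -0.0, -0.966]]
ft_force: [-0.3, -0.9, 0.2]
grip_width: 0.0003
gripper_force: 0.0
```

```bash
cat > arc.py <<'E'
from lid import *
import sys
s=env.observe();print(s['position'],s['ft_force'])
P=np.array(s['position']);Rc=np.array(s['tool_rot'])
rho=.157
for a in map(float,sys.argv[1:]):
    t=T(a,rho); d=Rc.T@(t-P)*1e3; print(a,t,'d %.1f %.1f %.1f'%tuple(d)); P=t
E
python3 arc.py 96 92 88 84 80 76 72 68 64 60 56 52 48
```

```text
[ 0.73069545 -0.19020018  0.22146344] [-0.32697803 -0.87115272  0.2301741 ]
96.0 [ 0.71784902 -0.1909388   0.2220351 ] d 12.3 0.2 -3.9
92.0 [ 0.70733885 -0.19171062  0.22419129] d 9.6 -0.0 -4.8
88.0 [ 0.69664391 -0.19249601  0.22562562] d 10.0 -0.0 -4.2
84.0 [ 0.6858129  -0.19329139  0.22631831] d 10.3 -0.0 -3.5
80.0 [ 0.67489695 -0.194093    0.22625284] d 10.6 -0.0 -2.8
76.0 [ 0.6639495  -0.19489694  0.22541631] d 10.8 -0.0 -2.0
72.0 [ 0.65302594 -0.19569911  0.22379972] d 11.0 -0.0 -1.3
68.0 [ 0.64218334 -0.19649534  0.2213983 ] d 11.1 -0.0 -0.5
64.0 [ 0.63148011 -0.19728134  0.21821176] d 11.2 -0.0 0.3
60.0 [ 0.62097559 -0.19805274  0.21424451] d 11.2 -0.0 1.1
56.0 [ 0.61072959 -0.19880516  0.2095059 ] d 11.1 -0.0 1.9
52.0 [ 0.60080201 -0.1995342   0.20401033] d 11.0 -0.0 2.7
48.0 [ 0.59125227 -0.20023549  0.19777738] d 10.9 -0.0 3.6
```

Emit:
servo_tool(deltas="0 6 0.1 -2 0 0 0; 0 6.3 0.1 -1.9 0 0 0; 0 9.6 0 -4.8 0 0 0; 0 10 0 -4.2 0 0 0; 0 10.3 0 -3.5 0 0 0; 0 10.6 0 -2.8 0 0 0; 0 10.8 0 -2 0 0 0; 0 11 0 -1.3 0 0 0")

```text
time_s: 25.77
position: [0.6531, -0.1959, 0.2269]
tool_rot: [[-0.962, -0.073, 0.263], [-0.071, 0.997, 0.016], [-0.263, -0.003, -0.965]]
ft_force: [1.9, -0.1, -0.5]
grip_width: 0.0001
gripper_force: 0.7
```

```bash
python3 arc.py 68 64 60 56 52 48 44 40 36 32 28 24 20; python3 - <<'E'
from lid import *
q=cloud(shot('side'))[0]@Rz
m=(q[:,0]>.45)&(q[:,0]<.80)&(abs(q[:,1]+.34)<.04)&(q[:,2]>.085)&(q[:,2]<.3);l=q[m]
print(len(l),np.c_[np.percentile(l[:,2],[5,50,95]),[np.median(l[abs(l[:,2]-z)<.01,0]) for z in np.percentile(l[:,2],[5,50,95])]])
E
```

```text
[ 0.65307622 -0.19585469  0.22686572] [ 1.86419286 -0.06306195 -0.48466294]
68.0 [ 0.64218334 -0.19649534  0.2213983 ] d 12.0 0.2 2.4
64.0 [ 0.63148011 -0.19728134  0.21821176] d 11.2 0.0 0.3
60.0 [ 0.62097559 -0.19805274  0.21424451] d 11.2 0.0 1.1
56.0 [ 0.61072959 -0.19880516  0.2095059 ] d 11.2 0.0 1.9
52.0 [ 0.60080201 -0.1995342   0.20401033] d 11.0 0.0 2.7
48.0 [ 0.59125227 -0.20023549  0.19777738] d 10.9 0.0 3.5
44.0 [ 0.58213887 -0.20090473  0.19083181] d 10.6 0.0 4.3
40.0 [ 0.57351881 -0.20153775  0.1832036 ] d 10.3 0.0 5.1
36.0 [ 0.56544714 -0.2021305   0.17492784] d 10.0 0.0 5.9
32.0 [ 0.55797637 -0.20267912  0.16604461] d 9.6 0.0 6.6
28.0 [ 0.551156   -0.20317997  0.15659881] d 9.1 0.0 7.3
24.0 [ 0.545032   -0.20362969  0.14663988] d 8.5 0.0 8.0
20.0 [ 0.53964636 -0.20402519  0.13622152] d 8.0 0.0 8.6
457 [[0.09354736 0.65786601]
 [0.17362087 0.63396588]
 [0.23746263 0.61705803]]
```

The lid follows at about 74°. Continuing along the arc.

Emit:
servo_tool(deltas="0 12 0.2 2 0 0 0; 0 11.2 0 0.5 0 0 0; 0 11.2 0 1 0 0 0; 0 11.2 0 2 0 0 0; 0 11 0 2.7 0 0 0; 0 11 0 3.5 0 0 0; 0 10.6 0 4.3 0 0 0; 0 10.3 0 5 0 0 0")

```text
time_s: 26.48
position: [0.5738, -0.2017, 0.1831]
tool_rot: [[-0.962, -0.073, 0.262], [-0.071, 0.997, 0.016], [-0.263, -0.003, -0.965]]
ft_force: [1.3, 0.7, 0.3]
grip_width: 0.0
gripper_force: 0.5
```

```bash
python3 arc.py 36 32 28 24 20 16 12 8 5 2 0 -1.5
```

```text
[ 0.57383684 -0.20165539  0.18310401] [1.25421656 0.68504046 0.2881799 ]
36.0 [ 0.56544714 -0.2021305   0.17492784] d 10.3 0.2 5.7
32.0 [ 0.55797637 -0.20267912  0.16604461] d 9.6 0.0 6.6
28.0 [ 0.551156   -0.20317997  0.15659881] d 9.1 0.0 7.3
24.0 [ 0.545032   -0.20362969  0.14663988] d 8.5 0.0 8.0
20.0 [ 0.53964636 -0.20402519  0.13622152] d 7.9 0.0 8.6
16.0 [ 0.53503662 -0.20436371  0.12540128] d 7.3 0.0 9.2
12.0 [ 0.53123551 -0.20464284  0.11424022] d 6.6 0.0 9.8
8.0 [ 0.52827053 -0.20486058  0.10280239] d 5.9 0.0 10.3
5.0 [ 0.52660897 -0.20498259  0.09408235] d 3.9 0.0 8.0
2.0 [ 0.52543741 -0.20506863  0.08527286] d 3.4 0.0 8.2
0.0 [ 0.52493129 -0.20510579  0.07936465] d 2.0 0.0 5.6
-1.5 [ 0.52469687 -0.20512301  0.07492123] d 1.4 0.0 4.2
```

Emit:
servo_tool(deltas="0 10.3 0.2 5.7 0 0 0; 0 9.6 0 6.6 0 0 0; 0 9 0 7.3 0 0 0; 0 8.5 0 8 0 0 0; 0 8 0 8.6 0 0 0; 0 7.3 0 9 0 0 0; 0 6.6 0 9.8 0 0 0; 0 6 0 10.3 0 0 0")

```text
time_s: 27.15
position: [0.5283, -0.2051, 0.1027]
tool_rot: [[-0.962, -0.073, 0.262], [-0.071, 0.997, 0.016], [-0.263, -0.003, -0.965]]
ft_force: [0.8, 0.5, -0.6]
grip_width: 0.0004
gripper_force: 0.3
```

Emit:
servo_tool(deltas="0 3.9 0 8 0 0 0; 0 3.4 0 8 0 0 0; 0 2 0 5.6 0 0 0; 0 0.7 0 2 0 0 0; 0 0 0 0 0 0 0; 0 0 0 0 0 0 0")

```text
time_s: 27.65
position: [0.5249, -0.2052, 0.078]
tool_rot: [[-0.962, -0.073, 0.262], [-0.072, 0.997, 0.016], [-0.262, -0.003, -0.965]]
ft_force: [-6.1, 1.7, 13.6]
grip_width: 0.0002
gripper_force: 7.0
```

```bash
cat > lz.py <<'E'
from lid import *
np.set_printoptions(precision=4,suppress=True)
s=env.observe();print(s['time_s'],s['position'],s['ft_force'],s['gripper_force'])
for cam in('side','top'):
    q=cloud(shot(cam))[0]@Rz
    m=(q[:,0]>.50)&(q[:,0]<.655)&((abs(q[:,1]+.345)<.03)|(abs(q[:,1]+.2)<.012))&(q[:,2]>.04)&(q[:,2]<.12);l=q[m]
    print(cam,len(l),[(x,np.round(np.median(l[abs(l[:,0]-x)<.01,2]),4)) for x in (.51,.54,.58,.61,.64)])
E
python3 lz.py
```

```text
27.65 [ 0.5249 -0.2052  0.078 ] [-6.0945  1.6964 13.5964] 6.98235210031271
side 766 [(0.51, np.float64(0.0745)), (0.54, np.float64(0.0749)), (0.58, np.float64(0.0752)), (0.61, np.float64(0.075)), (0.64, np.float64(0.0748))]
top 986 [(0.51, np.float64(0.0776)), (0.54, np.float64(0.0785)), (0.58, np.float64(0.0778)), (0.61, np.float64(0.0778)), (0.64, np.float64(0.0775))]
```

The lid is level at rim height with firm contact. One small extra press, then retreat and check.

Emit:
servo_tool(deltas="0 0.3 0 1 0 0 0; 0 0.3 0 1 0 0 0; 0 0 0 0 0 0 0; 0 0 0 0 0 0 0")

```text
time_s: 28.08
position: [0.5251, -0.2053, 0.0776]
tool_rot: [[-0.962, -0.074, 0.263], [-0.072, 0.997, 0.015], [-0.264, -0.004, -0.965]]
ft_force: [-11.8, 4.6, 30.9]
grip_width: 0.0001
gripper_force: 15.2
```

Emit:
servo_tool(deltas="0 -2 0 -6 0 0 0; 0 -4 0 -16 0 0 0; 0 -4 0 -25 0 0 0; 0 0 0 -30 0 0 0; 0 0 0 -30 0 0 0; 0 0 0 -20 0 0 0; 0 0 0 0 0 0 0; 0 0 0 0 0 0 0")

```text
time_s: 28.75
position: [0.5013, -0.2067, 0.2004]
tool_rot: [[-0.962, -0.073, 0.262], [-0.071, 0.997, 0.016], [-0.262, -0.003, -0.965]]
ft_force: [-0.5, 0.4, -0.4]
grip_width: 0.0
gripper_force: 0.0
```

```bash
python3 lz.py; python3 -c "
from h import *
p=shot('wrist');save(p,'w5.png')"
```

```text
28.75 [ 0.5013 -0.2067  0.2004] [-0.5347  0.3526 -0.4409] 0.0
side 844 [(0.51, np.float64(0.0749)), (0.54, np.float64(0.0745)), (0.58, np.float64(0.0749)), (0.61, np.float64(0.075)), (0.64, np.float64(0.0749))]
top 966 [(0.51, np.float64(0.0779)), (0.54, np.float64(0.078)), (0.58, np.float64(0.0777)), (0.61, np.float64(0.078)), (0.64, np.float64(0.0772))]
```

View pics/w5.png

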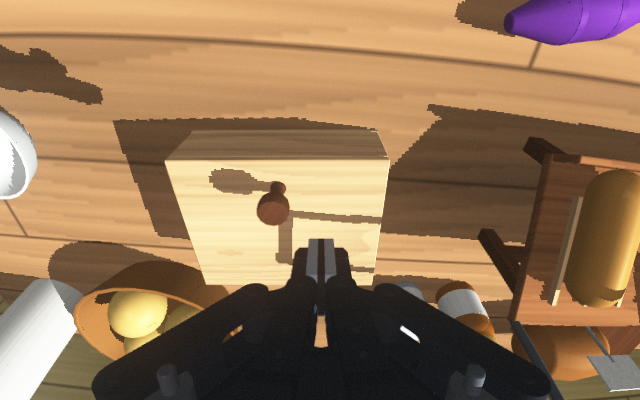

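The lid is shut flat on the box, with its knob at (273,208), and the tool touches nothing. Handing in.

```bash
python3 -c "
from rig import env
print(env.close_job())"
```

```text
the job is handed in; nothing more can be done
None
```

Both spindle cheeses lie in the box's two cradles, one in each, with the lid closed level on the rim; grip readings peaked at 29 N a finger, the first cheese settled its last 2 mm or so on release, no other goods were deliberately moved (not re-measured), and the job was handed in at about 29 s.

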